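Close the plate gauge and feel the gap with a tapered blade

ROBOT

A 6-joint arm with a two-finger parallel gripper is mounted at the origin on a cart in front of the work surface, level with it; the furniture and walls round the work are solid. World frame = base frame: x ahead of the robot, y to its left, z up, the work surface at z = 0. Lengths are in m, angles in rad, forces in N, time in s.
With the tool pointing down it reaches from about 0.25 to 0.775 m from the base axis. Payload 4 kg.
Tool frame: the origin (TCP) lies between the finger pads; the fingertips stand 14 mm ahead of it and the grasp point (between the pads) lies 5 mm behind it; z points along the fingers, y is the direction in which the jaws open and shut (so a half turn about z gives the same grasp; the last joint's range is limited). The gripper opens to 94 mm and grips with 3 to 60 N. Pads are 16 mm wide; open, the fingers measure 119 mm over their backs; the gripper's body (75 mm by 177 mm) begins 78 mm behind the grasp point.
Start: joints at [1.008, 0.087, 1.371, -0, 1.684, -0.103], TCP at [0.244, 0.493, 0.22] pointing down, gripper open.
Joint ranges: [-3.1, 3.1], [-0.76, 2.03], [0.27, 2.55], [-1.08, 4.22], [0.17, 2.65], [-2.57, 2.57]. Speed limits (rad/s): [2.79, 2.79, 3.14, 3.14, 3.14, 3.14].

INTERFACE

Orientations are given as [roll, pitch, yaw] about the fixed x, y, z axes, in that order (R = Rz(yaw) Ry(pitch) Rx(roll)).
In Python, from bench import robot, cams, spotter gives the robot as it stands.
- The arm moves only by the shell command python3 -m inch 'ROWS'. ROWS is JSON, a list of rows, each an object of numbers: "grip": the opening, from 0 (shut) to 1 (fully open); "dx", "dy", "dz": the shift along the tool's x, y, z in units of 25 mm (1.0 is 25 mm); "rx", "ry", "rz": the turn, a rotation vector about the tool's x, y, z in units of 5 degrees (1.0 is 5 degrees). A call has 1 to 12 rows; each row shifts and turns the pose as measured when the row begins, along the tool's axes as they then stand; what a row does not reach is not made up. A row lasts 1/8 s, in which the tool goes at most 62.5 mm and 10.7 degrees, less where a joint would pass 70% of its speed; a pose out of reach is approached as far as the arm can. A call is refused whole if a number of a shift passes 1 or a number of a turn 1, either way. A call with a gripper value outside its range is refused whole. The fingers move at their own pace and stop on an object; the grip force is fixed at half the most. Time passes only in rows, so rows that do not move let the fingers close. It gives the time, the measured TCP pose, the force and the opening at its end, in the units of the state.
- robot.get_obs(): the state, without advancing time (a new reading comes with each control period).
- cams.snapshot(name): name is "scene" or "side" or "wrist"; returns a dict with "frame" (420x560x3 uint8, red, green, blue), "intrinsics" (3x3 intrinsics, pixels), "eye" and "orientation" of the camera in the world. Camera axes: x right, y up, looking along -z (the intrinsics and any distortion apply to the point x, -y, -z); pixel columns grow to the right and rows downward; lengths in m; the calibration is good to about 2 mm. The wrist camera is an equidistant fisheye: a pixel r from the principal point sees the ray r / f radians off the axis. A picture is of the moment at which its call begins. There is no depth.
- robot.close_job(): hands the job in, once; it reports no verdict.
Trained networks look in a picture, given as the dict that the camera call returned (one of the last four; its "shot" number tells which), for a name from the list of things; names that differ only in an ending like _2 or _b are one class to them, and where a whole thing is asked for, a point or a joint stands for the part that bears it (a point fixed in the world has none). Each returns a list of dicts, best first, with "score" (0 to 1); they miss things now and then, are a little off and sometimes report something else, mostly with a low value. They report only what shows in the picture. A call takes as long as a camera call.
- spotter.regions_of(picture, query): "pixels" (420x560 bool, what is visible of it) and "extent" ([left, top, right, bottom] in pixels, round what is visible of it).
- spotter.place_of(picture, query): "pixel" ([column, row] in pixels: a listed point, or the origin of a listed thing).
The state is a dict: "time": time; "joint_positions": joint angles; "qvel": joint speeds; "joint_torque": joint torques, N m; "tool_pos": TCP position; "ee_rot": TCP orientation; "wrist_force": force on the tool from outside, world axes, zero at the start; "wrist_torque": the same for the moment, N m; "width": finger opening in m.
Only numpy, scipy, OpenCV 4.12 (cv2) and the standard library are available. Lean on these libraries where they do the work, as an engineer would, in place of code of your own. Each camera call takes 0.05 s, during which the arm holds its last target.

TASK

Turn the black knob on the plate gauge clockwise until it clicks over its detent and stays there, which closes the two upright plates to their working gap. Then draw the tapered feeler blade out of its wooden stand and slide it, upright and tip first, down between the plates until it drags snugly (a push of about 4 newtons; do not force it), leaving the loose things standing around alone. Finish still holding the blade by its handle at that depth: do not let go and do not pull it back.

Things in the scene. Friction and masses are not known exactly. Their poses are not given: they have to be found in the camera images.
- gauge: Plate gauge, fixed to the bench: dark steel bed 170 x 84 x 10 mm (long side = its x axis; origin at the centre of the underside, z up). At x = -43 mm a grey pedestal carrying a black bar knob; at x = +42 mm two upright steel plates, 36 mm wide along x, 10 mm thick, facing each other across a gap whose normal is the gauge's y axis. Plate tops 98 mm up. An open carton 0.25 m high stands to its left.
- gap (a point): At the plates' top (98 mm above the bench), middle of their 36 mm width, on the gauge's mid-plane; the closed gap's middle lies within 1 mm of it. Axes as the gauge's. The top 10 mm of the inner faces is bevelled outwards (25 degrees) as a lead-in; below it the faces are upright and parallel, oiled (friction about 0.3), down to 24 mm above the bench.
- sprung_plate: The plate on the gauge's +y side; origin at the foot of its inner face, 24 mm above the bench. It yields 1 mm per 9 N. The knob moves it 7.2 mm towards the other plate: the gap is 11 to 14.5 mm with the knob at its start and 3.8 to 7.3 mm once clicked over (differs from start to start; find it by feel).
- set_plate: The plate on the gauge's -y side, not sprung; origin at the foot of its inner face, 24 mm above the bench. Both plates and the knob ride on one aluminium head that floats 6 mm either way along the gauge's y against a soft centring spring (0.4 N per mm), so the gap follows the blade.
- knob (a joint): Angle of the knob about the vertical, rad: 0 at the start, grows clockwise seen from above, stop at 1.0. A sprung detent (peak about 0.13 N m) resists up to about 0.5, then pulls the knob on to 1.0, where it stays; let go before that it springs back to 0.
- knob_grip (a point): Point on the knob's axis at the height to grip, 81 mm above the bench. The grip is an upright black bar 42 mm long, 14 mm thick and 32 mm high (top 88 mm above the bench), to be taken across its 14 mm. The point turns with the knob: x along the bar, y across it.
- blade: Tapered feeler blade, loose, about 90 g, upright in the stand. Origin at the middle of the handle's underside, z up, y across the thickness. Handle: black block above the origin, 30 mm (x) by 16 mm (y) by 46 mm high. Steel blade below it: 70 mm long, 14 mm wide (x), its thickness (y) tapering evenly from 10 mm at the handle to 3 mm at the tip. Take it across the 16 mm.
- blade_tip (a point): Middle of the blade's tip, 70 mm below the blade's origin; axes as the blade's.
- stand: Wooden block, fixed, 70 x 60 x 78 mm, with an upright slot 19 x 13 mm (long side along its x) right through its middle; the blade hangs in the slot, its handle resting on the block's top. Origin at the centre of the underside, z up. Shelves (from 0.26 m up on its right, 0.39 m behind) leave about 0.1 m beside it; a toggle fixture 0.21 m high stands between it and the gauge.
- spool: Black winding core, loose, a flanged spool 62 mm across and 112 mm high, upright; a bystander. Origin at the centre of its underside.
- star_disc: Black toothed disc lying flat, loose, 60 mm across, 9 mm thick; a bystander. Origin at the centre of its underside.
- nut: Loose steel nut, 24 x 28 x 13 mm; a bystander. Origin at the centre of its underside.

How it is judged:
By the outcome, as a careful person would: the job done as asked, in the order asked, and still so for the second after the job is handed in, while the arm keeps its last pose, push and grip.
It also fails if it takes over 64 s, if anything falls off the work surface, if the arm or the gripper's body presses on something with over 40 N, if the wrist force passes 120 N, or if a joint passes its speed limit or range.

## Working session

There is one attempt and no reset: what is moved stays moved. The work goes in short steps, Python scripts to look and compute and a shell command to move; the robot and the scene stay as the last step left them, time stands still between calls to the robot, and variables do not carry over. Pictures are saved under pics/ and viewed, and the job is handed in when it is done.

```bash
ls; mkdir -p pics; python3 - <<'E'
from bench import robot,cams,spotter
import cv2
o=robot.get_obs(); print(o)
for n in ["scene","side","wrist"]:
    p=cams.snapshot(n); cv2.imwrite(f"pics/a_{n}.png",p["frame"][:,:,::-1])
    print(n,p["intrinsics"],p["eye"],p["orientation"],[k for k in p])
    for q in ["gauge","gap","knob_grip","blade","blade_tip","stand","sprung_plate","set_plate","knob"]:
        print(q,[(r["pixel"],round(r["score"],2)) for r in spotter.place_of(p,q)[:2]])
print(robot.get_obs()["time"])
E
```

```text
pics
{'time': 0.0, 'joint_positions': array([ 1.00792643e+00,  8.79320230e-02,  1.37224433e+00, -1.45125267e-05,
        1.68360572e+00, -1.03112022e-01]), 'qvel': array([-1.70004420e-03,  1.82147496e-05,  3.07569845e-03,  1.34105542e-03,
        3.59229952e-04,  1.15065343e-03]), 'joint_torque': array([ 1.02864778e-03, -3.40172839e+01, -3.02430439e+01,  7.17501249e-02,
        3.27123399e-02, -1.61162825e-04]), 'tool_pos': array([0.24378644, 0.49243685, 0.21832175]), 'ee_rot': array([-3.13941338e+00, -2.11008112e-04,  2.68183293e+00]), 'wrist_force': array([-0.03280004, -0.81933979, -0.05259747]), 'wrist_torque': array([ 0.02855042, -0.03354639,  0.04061512]), 'width': 0.0940922511095238}
scene [[515.69681137   0.         279.04018857]
 [  0.         515.69681137 203.98878065]
 [  0.           0.           1.        ]] [ 0.65588236 -0.60003659  0.88431087] [0.52377507 0.00461162 0.23924806] ['frame', 'intrinsics', 'eye', 'orientation', 'shot']
gauge [([262.4, 161.0], 0.8)]
gap [([269.4, 148.5], 0.83)]
knob_grip [([254.0, 120.9], 0.6)]
blade [([243.8, 275.9], 0.85)]
blade_tip []
stand [([252.6, 294.7], 0.65)]
sprung_plate [([277.0, 167.2], 0.85)]
set_plate [([271.6, 172.9], 0.83)]Traceback (most recent call last):
  File "<stdin>", line 8, in <module>
ValueError: it knows: blade, blade_tip, gap, gauge, knob_grip, nut, set_plate, spool, sprung_plate, stand, star_disc
```

```bash
cat > h.py <<'E'
from bench import robot,cams,spotter
import cv2, numpy as np
from scipy.spatial.transform import Rotation as R
def rot(p): return R.from_euler('xyz',p["orientation"]).as_matrix()
def ray(p,px,wrist=False):
    K=np.array(p["intrinsics"]); x=(px[0]-K[0,2])/K[0,0]; y=(px[1]-K[1,2])/K[1,1]
    if wrist:
        th=np.hypot(x,y); s=np.sin(th)/th if th>1e-9 else 1
        d=np.array([x*s,-y*s,-np.cos(th)])
    else: d=np.array([x,-y,-1.])
    d=rot(p)@d; return np.array(p["eye"]),d/np.linalg.norm(d)
def atz(p,px,z,wrist=False):
    e,d=ray(p,px,wrist); return e+d*(z-e[2])/d[2]
def proj(p,X,wrist=False):
    K=np.array(p["intrinsics"]); c=rot(p).T@(np.array(X)-np.array(p["eye"])); v=np.array([c[0],-c[1],-c[2]])
    if wrist:
        r=np.hypot(v[0],v[1]); th=np.arctan2(r,v[2]); v=np.array([v[0]/r*th,v[1]/r*th,1]) if r>1e-9 else np.array([0,0,1.])
    else: v=v/v[2]
    return np.array([K[0,0]*v[0]+K[0,2],K[1,1]*v[1]+K[1,2]])
def tri(rs):
    A=np.zeros((3,3));b=np.zeros(3)
    for e,d in rs:
        M=np.eye(3)-np.outer(d,d);A+=M;b+=M@e
    X=np.linalg.solve(A,b); return X,[np.linalg.norm((np.eye(3)-np.outer(d,d))@(X-e)) for e,d in rs]
Z=dict(gauge=0,gap=.098,knob_grip=.081,blade=.078,blade_tip=.008,stand=0,sprung_plate=.024,set_plate=.024,spool=0,star_disc=0,nut=0)
E
python3 - <<'E'
from h import *
for n in ["scene","side","wrist"]:
    p=cams.snapshot(n); cv2.imwrite(f"pics/a_{n}.png",p["frame"][:,:,::-1])
    w=n=="wrist"
    print(n,np.round(p["intrinsics"],1).tolist(),p["eye"],p["orientation"])
    for q in Z:
        for r in spotter.place_of(p,q)[:2]:
            print(q,r["pixel"],round(r["score"],2),np.round(atz(p,r["pixel"],Z[q],w),4))
print(robot.get_obs()["time"])
E
```

```text
scene [[515.7, 0.0, 279.0], [0.0, 515.7, 204.0], [0.0, 0.0, 1.0]] [ 0.65588236 -0.60003659  0.88431087] [0.52377507 0.00461162 0.23924806]
gauge [262.1, 160.4] 0.97 [ 0.4718 -0.0112  0.    ]
gap [270.5, 146.0] 0.67 [ 0.4992 -0.0409  0.098 ]
knob_grip [252.2, 125.1] 0.56 [0.4482 0.0121 0.081 ]
blade [247.3, 276.5] 0.88 [ 0.5235 -0.2968  0.078 ]
blade_tip [332.6, 193.7] 0.33 [ 0.6297 -0.0614  0.008 ]
stand [257.2, 293.5] 0.92 [ 0.5368 -0.2948  0.    ]
stand [263.1, 159.4] 0.46 [ 0.4731 -0.0083  0.    ]
sprung_plate [278.5, 168.5] 0.54 [ 0.5137 -0.0386  0.024 ]
sprung_plate [254.4, 123.9] 0.18 [0.4372 0.0598 0.024 ]
set_plate [268.5, 171.6] 0.51 [ 0.4961 -0.0505  0.024 ]
spool [327.9, 229.4] 0.58 [ 0.6357 -0.1376  0.    ]
star_disc [334.3, 194.2] 0.71 [ 0.633  -0.0569  0.    ]
side [[446.4, 0.0, 280.4], [0.0, 446.4, 209.4], [0.0, 0.0, 1.0]] [ 0.15943076 -0.69941407  0.61850521] [ 0.88937481 -0.02034586 -0.5703856 ]
gauge [226.6, 214.9] 0.7 [ 0.4723 -0.0198  0.    ]
gap [244.6, 175.3] 0.73 [ 0.512  -0.0341  0.098 ]
knob_grip [200.5, 180.3] 0.51 [0.4368 0.0186 0.081 ]
blade [242.0, 206.3] 0.75 [ 0.4701 -0.0977  0.078 ]
blade [326.8, 259.6] 0.69 [ 0.5229 -0.2987  0.078 ]
stand [323.7, 286.7] 0.83 [ 0.5287 -0.2928  0.    ]
sprung_plate [247.2, 204.9] 0.67 [ 0.513  -0.0392  0.024 ]
set_plate [241.2, 206.8] 0.6 [ 0.4989 -0.0382  0.024 ]
spool [321.8, 215.8] 0.82 [ 0.6467 -0.1293  0.    ]
star_disc [293.7, 198.3] 0.53 [ 0.6292 -0.0462  0.    ]
nut [325.5, 216.9] 0.21 [ 0.6513 -0.1364  0.    ]
wrist [[325.2, 0.0, 283.2], [0.0, 325.2, 204.7], [0.0, 0.0, 1.0]] [0.17405265 0.52721626 0.38521979] [-2.71281700e-01  8.08873326e-05  1.11067461e+00]
2.25
```

```bash
ls pics
```

```text
a_scene.png
a_side.png
a_wrist.png
```

View pics/a_scene.png

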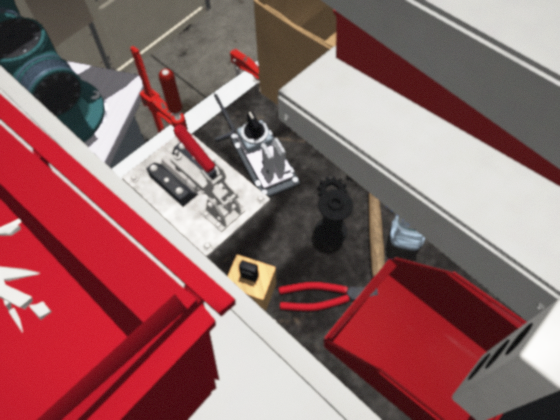

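View pics/a_side.png

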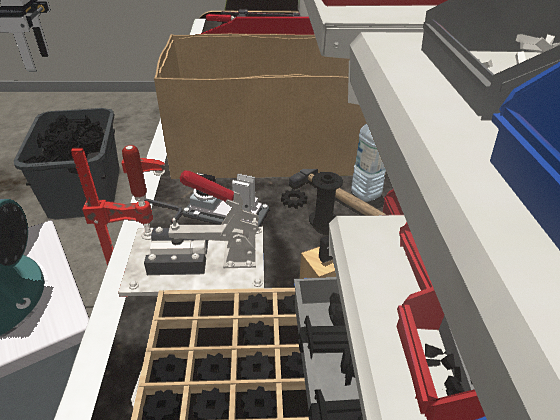

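View pics/a_wrist.png

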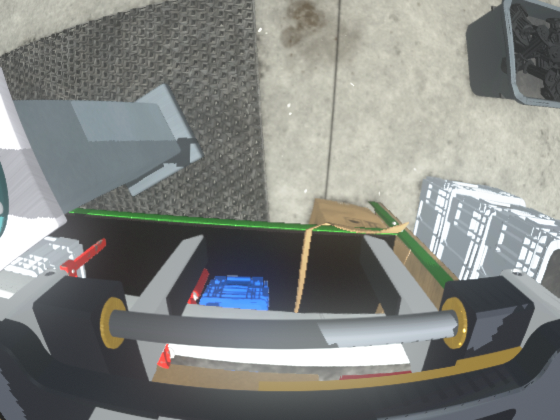

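```bash
python3 - <<'E'
import cv2
a=cv2.imread('pics/a_scene.png');b=cv2.imread('pics/a_side.png')
c=cv2.resize(a[85:205,200:310],None,fx=5,fy=5,interpolation=cv2.INTER_CUBIC);cv2.imwrite('pics/b1.png',c)
c=cv2.resize(b[160:240,170:280],None,fx=6,fy=6,interpolation=cv2.INTER_CUBIC);cv2.imwrite('pics/b2.png',c)
c=cv2.resize(a[245:315,215:300],None,fx=7,fy=7,interpolation=cv2.INTER_CUBIC);cv2.imwrite('pics/b3.png',c)
E
```

```text
(no output)
```

View pics/b1.png

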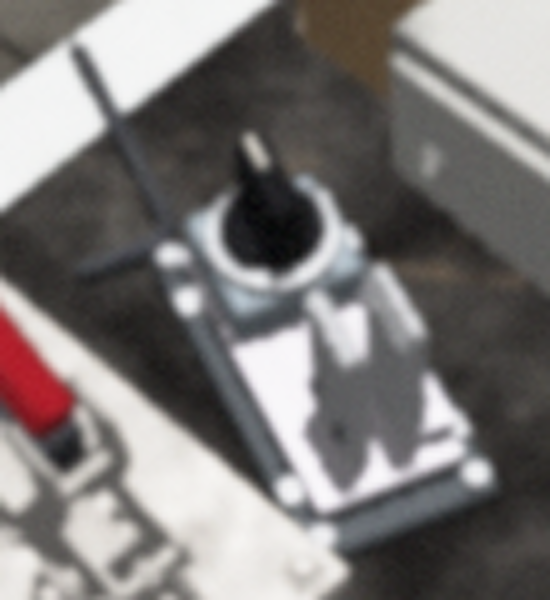

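View pics/b2.png

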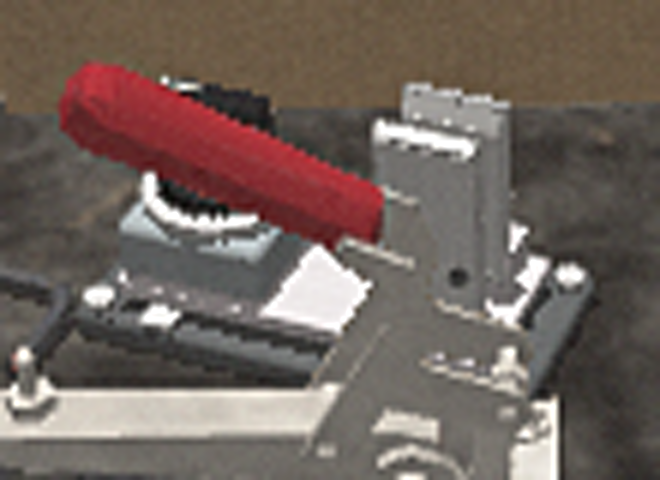

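View pics/b3.png

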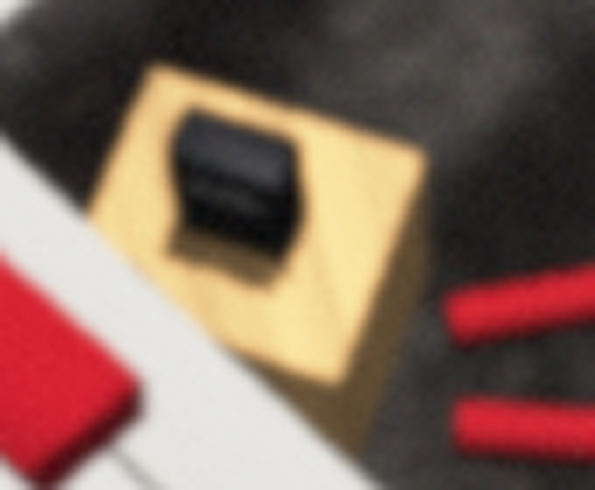

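```bash
python3 - <<'E'
from h import *
s=cams.snapshot("scene");d=cams.snapshot("side")
def T(n,a,b):
    X,e=tri([ray(s,a),ray(d,b)]);print(n,np.round(X,3),np.round(e,4))
T("cyl top",(166,72),(131,148));T("post",(136,52),(78,150));T("lever L",(180,126),(184,175));T("lever R",(212,168),(233,197))
T("gap",(270,147),(244.6,175.3));T("steel lever?",(230,195),(240,180))
T("spool top",(333,183),(325,175))
T("cartonfrontcorner top",(255,5),(352,77))
print("carton side top L/R front z=.25",atz(d,(160,78),.25),atz(d,(352,78),.25),atz(d,(168,36),.25))
print("carton bottom",atz(d,(175,177),0))
print("scene shelf corners z?",atz(s,(283,93),.39),atz(s,(338,53),.39),atz(s,(540,305),.39),atz(s,(0,75),.26),atz(s,(230,305),.26))
E
```

```text
cyl top [ 0.306 -0.014  0.217] [0.0011 0.0011]
post [0.23  0.028 0.212] [0.0022 0.0022]
lever L [ 0.36  -0.107  0.196] [0.0007 0.0007]
lever R [ 0.426 -0.15   0.154] [0.0013 0.0013]
gap [ 0.502 -0.054  0.113] [0.0003 0.0003]
steel lever? [ 0.455 -0.174  0.171] [0.0294 0.0294]
spool top [ 0.635 -0.123  0.119] [0.0137 0.0137]
cartonfrontcorner top [ 0.538 -0.218  0.45 ] [0.0873 0.0873]
carton side top L/R front z=.25 [0.43060413 0.16226742 0.25      ] [ 0.77172115 -0.03379188  0.25      ] [0.5410174  0.39744294 0.25      ]
carton bottom [0.43227876 0.17063389 0.        ]
scene shelf corners z? [ 0.55248359 -0.16462962  0.39      ] [ 0.60730821 -0.07928999  0.39      ] [ 0.86510552 -0.37494527  0.39      ] [ 0.06496278 -0.12034797  0.26      ] [ 0.54246283 -0.40723586  0.26      ]
```

```bash
python3 -m inch '[{"dz":-1},{"dz":-1,"dy":-1},{"dz":-1,"dy":-1,"dx":-0.5},{"dz":-1,"dx":-1,"dy":-1},{"dx":-1,"dy":-0.9},{"dx":-1,"dy":-0.9},{"dx":-1,"dy":-0.9},{"dx":-1,"dy":-0.9},{"dx":-1,"dy":-0.9},{"dx":-1,"dy":-0.9},{"dx":-1,"dy":-0.9},{"dx":-1,"dy":-0.9}]'
```

```text
invalid input at $[0]: expected keys grip, dx, dy, dz, rx, ry, rz
```

```bash
python3 -m inch '[{"grip":0.6,"dx":0,"dy":0,"dz":-1,"rx":0,"ry":0,"rz":0},{"grip":0.6,"dx":0,"dy":-1,"dz":-1,"rx":0,"ry":0,"rz":0},{"grip":0.6,"dx":-0.5,"dy":-1,"dz":-1,"rx":0,"ry":0,"rz":0},{"grip":0.6,"dx":-1,"dy":-1,"dz":-1,"rx":0,"ry":0,"rz":0},{"grip":0.6,"dx":-1,"dy":-0.9,"dz":0,"rx":0,"ry":0,"rz":0},{"grip":0.6,"dx":-1,"dy":-0.9,"dz":0,"rx":0,"ry":0,"rz":0},{"grip":0.6,"dx":-1,"dy":-0.9,"dz":0,"rx":0,"ry":0,"rz":0},{"grip":0.6,"dx":-1,"dy":-0.9,"dz":0,"rx":0,"ry":0,"rz":0},{"grip":0.6,"dx":-1,"dy":-0.9,"dz":0,"rx":0,"ry":0,"rz":0},{"grip":0.6,"dx":-1,"dy":-0.9,"dz":0,"rx":0,"ry":0,"rz":0},{"grip":0.6,"dx":-1,"dy":-0.9,"dz":0,"rx":0,"ry":0,"rz":0},{"grip":0.6,"dx":-1,"dy":-0.9,"dz":0,"rx":0,"ry":0,"rz":0}]'
```

```text
time: 3.85
tool_pos: [0.3459, 0.1505, 0.324]
ee_rot: [3.139, 0.004, 2.687]
wrist_force: [0.3, 0.5, 0.4]
width: 0.0564
```

```bash
python3 -m inch '[{"grip":0.6,"dx":-1,"dy":-0.5,"dz":0,"rx":0,"ry":0,"rz":0},{"grip":0.6,"dx":-1,"dy":-0.5,"dz":0,"rx":0,"ry":0,"rz":0},{"grip":0.6,"dx":-1,"dy":-0.5,"dz":0,"rx":0,"ry":0,"rz":1},{"grip":0.6,"dx":-1,"dy":-0.4,"dz":0,"rx":0,"ry":0,"rz":1},{"grip":0.6,"dx":-1,"dy":-0.2,"dz":0,"rx":0,"ry":0,"rz":1},{"grip":0.6,"dx":-1,"dy":-0.1,"dz":0,"rx":0,"ry":0,"rz":1},{"grip":0.6,"dx":-0.8,"dy":0,"dz":0,"rx":0,"ry":0,"rz":1},{"grip":0.6,"dx":0,"dy":0,"dz":0,"rx":0,"ry":0,"rz":0}]'
cat > look.py <<'E'
from h import *
import sys
def look(n,tag,qs=Z):
    p=cams.snapshot(n);w=n=="wrist";im=p["frame"][:,:,::-1].copy();cv2.imwrite(f"pics/{tag}.png",im)
    for q in qs:
        for r in spotter.place_of(p,q)[:2]:
            print(q,np.round(r["pixel"],1),round(r["score"],2),np.round(atz(p,r["pixel"],Z[q],w),4))
    return p
if __name__=="__main__": look(sys.argv[1],sys.argv[2])
E
python3 look.py wrist c1
```

```text
time: 4.85
tool_pos: [0.4642, 0.0032, 0.3257]
ee_rot: [3.134, 0.004, 2.233]
wrist_force: [-0.4, 0.6, 0.2]
width: 0.0561
gauge [281.6 181.3] 0.89 [ 0.4778 -0.0149  0.    ]
gap [279.8 224.2] 0.93 [ 0.4977 -0.0447  0.098 ]
knob_grip [281.4 157. ] 0.8 [0.4478 0.0229 0.081 ]
sprung_plate [284.9 209.8] 0.82 [ 0.5053 -0.0424  0.024 ]
set_plate [282.  206.7] 0.76 [ 0.4989 -0.0413  0.024 ]
spool [310.7 293.6] 0.8 [ 0.6404 -0.1412  0.    ]
star_disc [336.1 248.6] 0.63 [ 0.6186 -0.0489  0.    ]
```

View pics/c1.png

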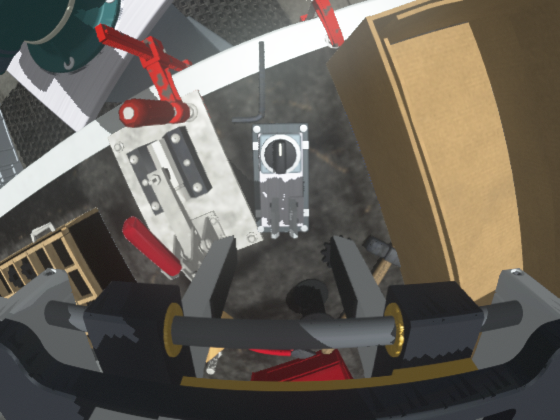

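```bash
python3 - <<'E'
import cv2
b=cv2.imread('pics/c1.png')
c=cv2.resize(b[115:245,240:325],None,fx=4.5,fy=4.5,interpolation=cv2.INTER_CUBIC);cv2.imwrite('pics/c2.png',c)
E
```

```text
(no output)
```

View pics/c2.png

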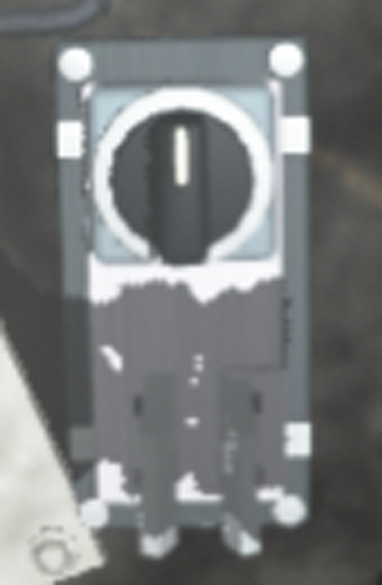

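```bash
python3 - <<'E'
from h import *
p=cams.snapshot("wrist");o=robot.get_obs();print(o["tool_pos"],o["ee_rot"],p["eye"],p["orientation"])
f=lambda u,v,z:atz(p,(240+u/4.5,115+v/4.5),z,True)
a,b,c,d=[f(*q,0.013) for q in [(75,63),(287,60),(95,515),(290,510)]]
print(a,b,c,d)
x=(c+d-a-b)/2; print("yaw gauge",np.degrees(np.arctan2(x[1],x[0])),"center",(a+b+c+d)/4)
y=(b+d-a-c)/2; print(np.degrees(np.arctan2(y[1],y[0])))
k1,k2=f(182,115,.088),f(182,260,.088);k=k2-k1;print("bar",k1,k2,np.degrees(np.arctan2(k[1],k[0])),np.linalg.norm(k),(k1+k2)/2)
# edges of bed at z=.01
e=[f(*q,0.01) for q in [(58,40),(305,40),(80,525),(310,520)]];print(np.mean(e,0))
for l,r in [((150,380),(130,540))]: pass
t=[f(*q,.098) for q in [(158,550),(242,550)]];print("tops",t)
E
```

```text
[0.46375586 0.00408279 0.32624757] [3.13339059 0.00483532 2.23408124] [0.41402061 0.06514645 0.49162799] [-0.27628716 -0.00794932  0.66312535]
[0.39911771 0.02744526 0.013     ] [0.4528744  0.07053229 0.013     ] [ 0.49805031 -0.09245392  0.013     ] [ 0.55057927 -0.04931107  0.013     ]
yaw gauge -50.64130380583033 center [ 0.47515542 -0.01094686  0.013     ]
39.05252823008465
bar [0.43354595 0.03987944 0.088     ] [0.45855035 0.00777075 0.088     ] -52.09058320639139 0.040696287058835656 [0.44604815 0.0238251  0.088     ]
[ 0.47491074 -0.00975985  0.01      ]
tops [array([ 0.50393973, -0.06190225,  0.098     ]), array([ 0.52311269, -0.04703109,  0.098     ])]
```

```bash
python3 -m inch '[{"grip":0.6,"dx":0.5,"dy":0,"dz":1,"rx":0,"ry":0,"rz":-0.25},{"grip":0.6,"dx":0.5,"dy":0,"dz":1,"rx":0,"ry":0,"rz":0},{"grip":0.6,"dx":0,"dy":0,"dz":1,"rx":0,"ry":0,"rz":0},{"grip":0.6,"dx":0,"dy":0,"dz":1,"rx":0,"ry":0,"rz":0},{"grip":0.6,"dx":0,"dy":0,"dz":1,"rx":0,"ry":0,"rz":0},{"grip":0.6,"dx":0,"dy":0,"dz":1,"rx":0,"ry":0,"rz":0},{"grip":0.6,"dx":0,"dy":0,"dz":1,"rx":0,"ry":0,"rz":0},{"grip":0.6,"dx":0,"dy":0,"dz":0,"rx":0,"ry":0,"rz":0}]'
python3 - <<'E'
from look import *
p=look("wrist","d1",["knob_grip","gap","gauge"])
o=robot.get_obs();print(o["tool_pos"],o["ee_rot"],o["joint_positions"])
E
```

```text
time: 6.5
tool_pos: [0.4498, 0.0245, 0.1466]
ee_rot: [3.132, 0.007, 2.257]
wrist_force: [0.4, -0.2, -0.9]
width: 0.0567
knob_grip [275.5 222.5] 0.75 [0.4461 0.0204 0.081 ]
gap [276.7 328.9] 0.61 [ 0.5009 -0.046   0.098 ]
gauge [278.5 240.8] 0.9 [ 0.4778 -0.0157  0.    ]
[0.45225671 0.02428169 0.15032299] [3.12633779 0.01177228 2.25700243] [-0.07313105 -0.12215737  1.71432704  0.00196612  1.53025465 -0.75948781]
```

View pics/d1.png

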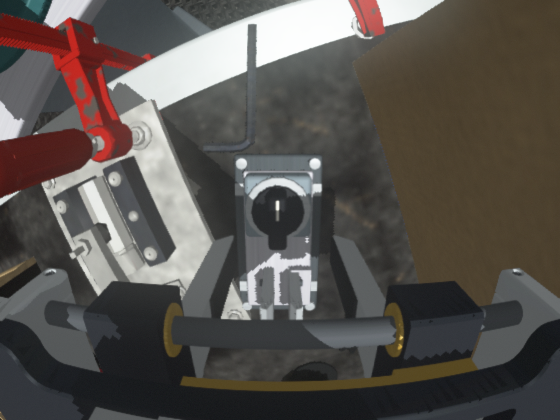

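```bash
python3 - <<'E'
from h import *
for i in range(4):
    o=robot.get_obs();print(o["time"],o["tool_pos"],o["ee_rot"],o["wrist_force"],np.round(o["qvel"],3))
    p=cams.snapshot("wrist");print(p["eye"],p["orientation"])
for q in ["knob_grip","gap"]:
    print([(r["pixel"],r["score"],atz(p,r["pixel"],Z[q],1)) for r in spotter.place_of(p,q)[:2]])
E
```

```text
6.7 [0.45225671 0.02428169 0.15032299] [3.12633779 0.01177228 2.25700243] [0.07045189 0.14648258 0.43468787] [ 0.    -0.001 -0.003  0.    -0.002 -0.001]
[0.39956147 0.08430407 0.31509794] [-0.28317741 -0.01495162  0.68603131]
6.75 [0.45228914 0.02428525 0.1503592 ] [3.12620049 0.01192988 2.2569297 ] [-0.44441114 -0.30216016 -0.26766272] [-0.001  0.     0.002  0.001 -0.001  0.002]
[0.39955912 0.0843044  0.31512042] [-0.2832933  -0.01507008  0.68603191]
6.8 [0.45220299 0.02427968 0.15023377] [3.12631748 0.0118004  2.25694481] [-0.11879482  0.12294876 -0.57222092] [ 0.     0.002  0.008 -0.001 -0.003  0.001]
[0.39950721 0.08430842 0.31500289] [-0.28317414 -0.01494146  0.68602995]
6.85 [0.4520643  0.02430018 0.15001551] [3.12659407 0.01152719 2.25697344] [ 0.19817095  0.7970318  -0.65228912] [-0.     0.002  0.01   0.001 -0.    -0.002]
[0.39943331 0.08431396 0.31481326] [-0.28292847 -0.01468051  0.68602586]
[([276.8, 215.5], 0.96, array([0.4467869 , 0.02428204, 0.081     ]))]
[([271.8, 322.1], 0.91, array([ 0.49778118, -0.04543613,  0.098     ]))]
```

```bash
cat > go.py <<'E'
from h import *
import sys
def need(pos,yaw=None,o=None):
    o=o or robot.get_obs(); M=R.from_euler('xyz',o["ee_rot"])
    d=M.inv().apply(np.array(pos)-o["tool_pos"])/.025
    D=R.from_euler('xyz',[np.pi,0,yaw if yaw is not None else o["ee_rot"][2]])
    r=np.degrees((M.inv()*D).as_rotvec())/5
    print("t",o["time"],"pos",np.round(o["tool_pos"],4),"rpy",np.round(o["ee_rot"],4),"F",np.round(o["wrist_force"],1),"w",round(o["width"],4))
    print("shift",np.round(d,2),"turn",np.round(r,2))
if __name__=="__main__":
    a=[float(v) for v in sys.argv[1:]]; need(a[:3],a[3] if len(a)>3 else None)
E
python3 go.py .4475 .0235 .076 2.255
```

```text
t 7.0 pos [0.4516 0.0243 0.1493] rpy [3.1275 0.0107 2.257 ] F [-0.3  0.2 -0.8] w 0.0564
shift [ 0.11 -0.19  2.93] turn [0.16 0.12 0.02]
```

```bash
python3 -m inch '[{"grip":0.6,"dx":0.1,"dy":-0.15,"dz":0.8,"rx":0.15,"ry":0.12,"rz":0},{"grip":0.6,"dx":0,"dy":0,"dz":0.8,"rx":0,"ry":0,"rz":0},{"grip":0.6,"dx":0,"dy":0,"dz":0.8,"rx":0,"ry":0,"rz":0},{"grip":0.6,"dx":0,"dy":0,"dz":0,"rx":0,"ry":0,"rz":0}]'
python3 go.py .4475 .0235 .076 2.255
```

```text
time: 7.5
tool_pos: [0.4453, 0.0239, 0.0838]
ee_rot: [-3.138, -0.004, 2.257]
wrist_force: [0.4, 0.5, -0.2]
width: 0.0567
t 7.5 pos [0.4453 0.0239 0.0838] rpy [-3.1382 -0.0036  2.2571] F [ 0.4  0.5 -0.2] w 0.0567
shift [-0.07  0.06  0.31] turn [-0.04 -0.04  0.02]
```

```bash
python3 -m inch '[{"grip":0.6,"dx":-0.05,"dy":0.06,"dz":0.3,"rx":0,"ry":0,"rz":0},{"grip":0.6,"dx":0,"dy":0,"dz":0,"rx":0,"ry":0,"rz":0}]'
python3 go.py .4475 .0235 .076 2.255
python3 look.py wrist e1
```

```text
time: 7.75
tool_pos: [0.4474, 0.0239, 0.0759]
ee_rot: [-3.138, -0.004, 2.257]
wrist_force: [0.0, 0.8, 0.1]
width: 0.0564
t 7.75 pos [0.4474 0.0239 0.0759] rpy [-3.138  -0.0037  2.257 ] F [0.  0.8 0.1] w 0.0564
shift [-0.01 -0.01 -0.  ] turn [-0.04 -0.04  0.02]
gauge [280.7 270.4] 0.86 [ 0.4742 -0.013  -0.    ]
knob_grip [280.1 262.4] 0.65 [0.4456 0.023  0.081 ]
stand [281.4 270.5] 0.39 [ 0.4747 -0.0127  0.    ]
sprung_plate [290.6 327.8] 0.67 [ 0.5069 -0.04    0.024 ]
set_plate [277.1 324.8] 0.95 [ 0.4964 -0.0446  0.024 ]
star_disc [371.5 371.7] 0.64 [ 0.6243 -0.0488  0.    ]
star_disc [282.6 270.4] 0.37 [ 0.4754 -0.012   0.    ]
```

View pics/e1.png

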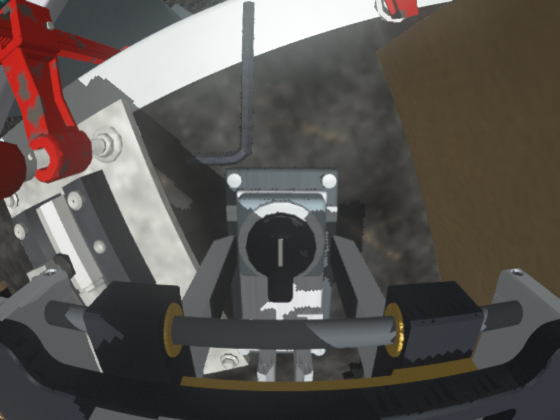

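```bash
python3 -m inch '[{"grip":0,"dx":0,"dy":0,"dz":0,"rx":0,"ry":0,"rz":0},{"grip":0,"dx":0,"dy":0,"dz":0,"rx":0,"ry":0,"rz":0},{"grip":0,"dx":0,"dy":0,"dz":0,"rx":0,"ry":0,"rz":0},{"grip":0,"dx":0,"dy":0,"dz":0,"rx":0,"ry":0,"rz":0},{"grip":0,"dx":0,"dy":0,"dz":0,"rx":0,"ry":0,"rz":0}]'
python3 go.py .4475 .0235 .076 2.255
```

```text
time: 8.98
tool_pos: [0.4477, 0.0238, 0.0766]
ee_rot: [-3.139, -0.003, 2.257]
wrist_force: [-0.2, -0.2, 0.2]
width: 0.0139
t 8.975 pos [0.4477 0.0238 0.0766] rpy [-3.1390e+00 -2.7000e-03  2.2569e+00] F [-0.2 -0.2  0.2] w 0.0139
shift [-0.   -0.02  0.02] turn [-0.03 -0.03  0.02]
```

```bash
python3 -m inch '[{"grip":0,"dx":0,"dy":0,"dz":0,"rx":0,"ry":0,"rz":1},{"grip":0,"dx":0,"dy":0,"dz":0,"rx":0,"ry":0,"rz":1},{"grip":0,"dx":0,"dy":0,"dz":0,"rx":0,"ry":0,"rz":1},{"grip":0,"dx":0,"dy":0,"dz":0,"rx":0,"ry":0,"rz":1},{"grip":0,"dx":0,"dy":0,"dz":0,"rx":0,"ry":0,"rz":1},{"grip":0,"dx":0,"dy":0,"dz":0,"rx":0,"ry":0,"rz":0}]'
python3 go.py .4475 .0235 .076 1.255
```

```text
time: 9.72
tool_pos: [0.4478, 0.0238, 0.0766]
ee_rot: [-3.139, -0.001, 1.808]
wrist_force: [-0.5, -0.8, -0.4]
width: 0.014
t 9.725 pos [0.4478 0.0238 0.0766] rpy [-3.1388e+00 -1.5000e-03  1.8085e+00] F [-0.5 -0.8 -0.4] w 0.014
shift [-0.01 -0.02  0.02] turn [-0.04 -0.01  6.34]
```

```bash
python3 -m inch '[{"grip":0,"dx":0,"dy":0,"dz":0,"rx":0,"ry":0,"rz":1},{"grip":0,"dx":0,"dy":0,"dz":0,"rx":0,"ry":0,"rz":1},{"grip":0,"dx":0,"dy":0,"dz":0,"rx":0,"ry":0,"rz":1},{"grip":0,"dx":0,"dy":0,"dz":0,"rx":0,"ry":0,"rz":1},{"grip":0,"dx":0,"dy":0,"dz":0,"rx":0,"ry":0,"rz":1},{"grip":0,"dx":0,"dy":0,"dz":0,"rx":0,"ry":0,"rz":1},{"grip":0,"dx":0,"dy":0,"dz":0,"rx":0,"ry":0,"rz":0.3},{"grip":0,"dx":0,"dy":0,"dz":0,"rx":0,"ry":0,"rz":0}]'
python3 - <<'E'
from go import *
need([.4475,.0235,.076],1.255);print(robot.get_obs()["wrist_torque"])
E
```

```text
time: 10.72
tool_pos: [0.4481, 0.0237, 0.0766]
ee_rot: [-3.139, -0.001, 1.252]
wrist_force: [-0.5, -0.1, -0.9]
width: 0.014
t 10.725 pos [0.4481 0.0237 0.0766] rpy [-3.1390e+00 -7.0000e-04  1.2519e+00] F [-0.5 -0.1 -0.9] w 0.014
shift [-0.02 -0.02  0.02] turn [-0.03 -0.01 -0.04]
[ 0.05272986  0.04472544 -0.01377052]
```

```bash
python3 -m inch '[{"grip":0.6,"dx":0,"dy":0,"dz":0,"rx":0,"ry":0,"rz":0},{"grip":0.6,"dx":0,"dy":0,"dz":0,"rx":0,"ry":0,"rz":0},{"grip":0.6,"dx":0,"dy":0,"dz":0,"rx":0,"ry":0,"rz":0},{"grip":0.6,"dx":0,"dy":0,"dz":-1,"rx":0,"ry":0,"rz":0},{"grip":0.6,"dx":0,"dy":0,"dz":-1,"rx":0,"ry":0,"rz":0},{"grip":0.6,"dx":0,"dy":0,"dz":-1,"rx":0,"ry":0,"rz":0},{"grip":0.6,"dx":0,"dy":0,"dz":-1,"rx":0,"ry":0,"rz":-0.5},{"grip":0.6,"dx":0,"dy":0,"dz":-1,"rx":0,"ry":0,"rz":-1},{"grip":0.6,"dx":0,"dy":0,"dz":-1,"rx":0,"ry":0,"rz":-1},{"grip":0.6,"dx":0,"dy":0,"dz":0,"rx":0,"ry":0,"rz":0}]'
python3 look.py wrist f1
```

```text
time: 11.98
tool_pos: [0.4479, 0.0238, 0.2301]
ee_rot: [-3.137, -0.001, 1.481]
wrist_force: [0.2, 0.3, -1.0]
width: 0.0562
gauge [307.8 207.2] 0.76 [ 0.4745 -0.0142  0.    ]
gauge [347.  368.6] 0.17 [ 0.5237 -0.2985  0.    ]
gap [340.4 259.8] 0.87 [ 0.4994 -0.0443  0.098 ]
knob_grip [285.7 195.3] 0.91 [0.4495 0.0237 0.081 ]
blade_tip [349.9 369. ] 0.41 [ 0.5271 -0.2922  0.008 ]
stand [348.2 368.8] 0.79 [ 0.5257 -0.2993  0.    ]
sprung_plate [333.9 233.3] 0.69 [ 0.5032 -0.0434  0.024 ]
set_plate [331.6 234.7] 0.73 [ 0.5003 -0.0449  0.024 ]
set_plate [345.4 369.2] 0.42 [ 0.517  -0.2752  0.024 ]
spool [426.5 279.2] 0.8 [ 0.6443 -0.1407  0.    ]
star_disc [419.7 221.9] 0.83 [ 0.6269 -0.0489  0.    ]
```

View pics/f1.png

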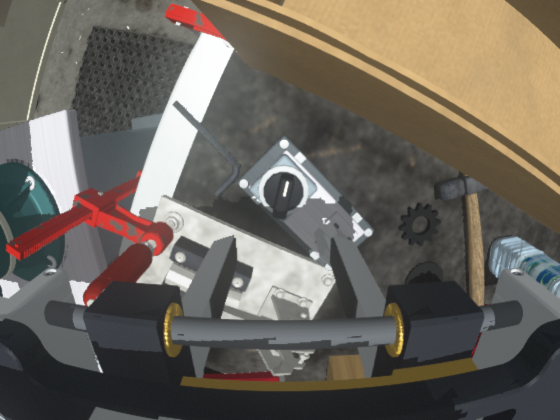

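```bash
python3 - <<'E'
from h import *
s=cams.snapshot("scene")
f=lambda u,v,z:atz(s,(215+u/7,245+v/7),z)
a,b,c=f(152,65,.078),f(428,155,.078),f(340,385,.078)
print(a,b,c,np.linalg.norm(b-a),np.linalg.norm(c-b),np.degrees(np.arctan2(*(b-a)[1::-1])),np.degrees(np.arctan2(*(b-c)[1::-1])),"ctr",(a+c)/2)
h=[f(190,108,.124),f(298,145,.124),f(180,165,.124),f(296,200,.124)];print(h,np.mean(h,0))
E
python3 go.py .52 -.295 .33 2.6
```

```text
[ 0.4950813  -0.26192566  0.078     ] [ 0.56630295 -0.26909744  0.078     ] [ 0.56022888 -0.3300143   0.078     ] 0.07158183065264709 0.0612189402488116 -5.750107886812026 84.30581125575416 ctr [ 0.52765509 -0.29596998  0.078     ]
[array([ 0.51569032, -0.28951875,  0.124     ]), array([ 0.54207152, -0.29254874,  0.124     ]), array([ 0.51730179, -0.30358189,  0.124     ]), array([ 0.5450814, -0.3056152,  0.124    ])] [ 0.53003626 -0.29781615  0.124     ]
t 12.625 pos [0.4467 0.0239 0.2279] rpy [-3.1321e+00 -1.0000e-03  1.4811e+00] F [-0.6 -0.5 -0.1] w 0.0564
shift [-12.44   4.03  -4.14] turn [ -0.09  -0.07 -12.82]
```

```bash
python3 - <<'E'
from look import *
s=look("scene","g_s",[]);d=look("side","g_d",[])
import cv2
a=cv2.imread('pics/g_d.png');cv2.imwrite('pics/g2.png',cv2.resize(a[180:420,280:480],None,fx=2.5,fy=2.5,interpolation=cv2.INTER_CUBIC))
a=cv2.imread('pics/g_s.png');cv2.imwrite('pics/g3.png',cv2.resize(a[200:420,140:400],None,fx=2.5,fy=2.5,interpolation=cv2.INTER_CUBIC))
E
```

```text
(no output)
```

View pics/g2.png

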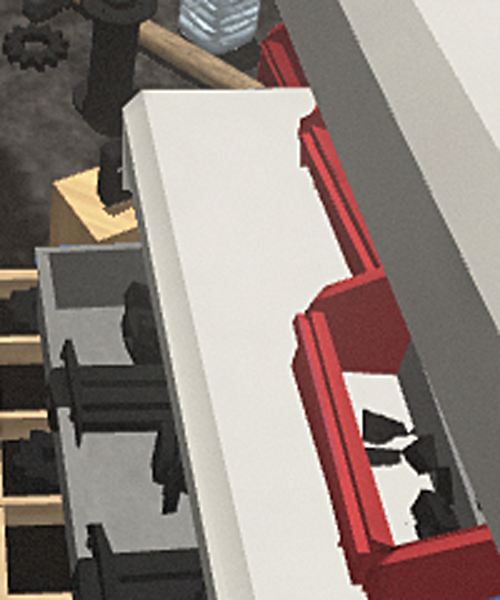

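View pics/g3.png

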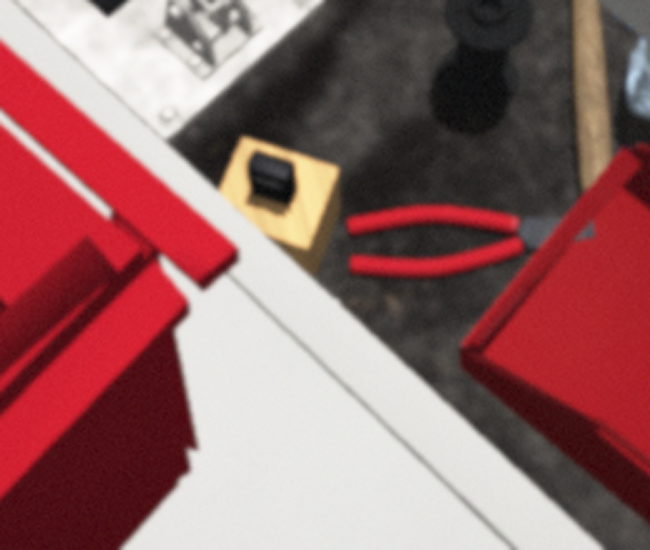

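```bash
python3 - <<'E'
from h import *
s=cams.snapshot("scene");d=cams.snapshot("side")
def pl(p,a,b):
    e,r1=ray(p,a);_,r2=ray(p,b);n=np.cross(r1,r2);return e,n/np.linalg.norm(n)
def inter(A,B):
    (e1,n1),(e2,n2)=A,B
    u=np.cross(n1,n2);u/=np.linalg.norm(u)
    P=np.linalg.lstsq(np.array([n1,n2,u]),np.array([n1@e1,n2@e2,0]),rcond=None)[0]
    t=(.525-P[0])/u[0];return P+t*u,u
S=pl(s,(140,203),(380,416));Sr=pl(s,(232,310),(346,420))
for nm,A,B in [("sil-lower",S,pl(d,(330,230),(362,420))),("sil-upper",S,pl(d,(338.8,216.8),(378,420))),("ridge-upper",Sr,pl(d,(338.8,216.8),(378,420)))]:
    print(nm,inter(A,B))
E
```

```text
sil-lower (array([ 0.525     , -0.32619894,  0.06798057]), array([ 0.29053486,  0.08044814, -0.95347658]))
sil-upper (array([ 0.525     , -0.33978999,  0.12258783]), array([ 0.31779601,  0.06387036, -0.94600543]))
ridge-upper (array([ 0.525     , -0.36330879,  0.07390699]), array([ 0.29428378,  0.02074734, -0.95549286]))
```

```bash
python3 go.py .42 -.15 .27 2.8
```

```text
t 12.825 pos [0.4467 0.0239 0.228 ] rpy [-3.1324e+00 -1.1000e-03  1.4812e+00] F [ 0.1 -0.   1.5] w 0.0565
shift [-7.02 -0.46 -1.68] turn [ -0.08  -0.08 -15.11]
```

```bash
python3 -m inch '[{"grip":0.6,"dx":-0.3,"dy":0,"dz":-0.9,"rx":0,"ry":0,"rz":0},{"grip":0.6,"dx":-1,"dy":-0.1,"dz":-0.8,"rx":0,"ry":0,"rz":0},{"grip":0.6,"dx":-1,"dy":-0.1,"dz":0,"rx":0,"ry":0,"rz":0},{"grip":0.6,"dx":-1,"dy":-0.1,"dz":0,"rx":0,"ry":0,"rz":0},{"grip":0.6,"dx":-1,"dy":-0.1,"dz":0,"rx":0,"ry":0,"rz":0},{"grip":0.6,"dx":-1,"dy":-0.1,"dz":0,"rx":0,"ry":0,"rz":0},{"grip":0.6,"dx":-1,"dy":0,"dz":0,"rx":0,"ry":0,"rz":0},{"grip":0.6,"dx":-0.5,"dy":0,"dz":0,"rx":0,"ry":0,"rz":-1},{"grip":0.6,"dx":0,"dy":0,"dz":0,"rx":0,"ry":0,"rz":-1},{"grip":0.6,"dx":0,"dy":0,"dz":0,"rx":0,"ry":0,"rz":-1},{"grip":0.6,"dx":0,"dy":0,"dz":0,"rx":0,"ry":0,"rz":-1},{"grip":0.6,"dx":0,"dy":0,"dz":0,"rx":0,"ry":0,"rz":-1}]'
python3 -m inch '[{"grip":0.6,"dx":0,"dy":0,"dz":0,"rx":0,"ry":0,"rz":-1},{"grip":0.6,"dx":0,"dy":0,"dz":0,"rx":0,"ry":0,"rz":-1},{"grip":0.6,"dx":0,"dy":0,"dz":0,"rx":0,"ry":0,"rz":-1},{"grip":0.6,"dx":0,"dy":0,"dz":0,"rx":0,"ry":0,"rz":-1},{"grip":0.6,"dx":0,"dy":0,"dz":0,"rx":0,"ry":0,"rz":-1},{"grip":0.6,"dx":0,"dy":0,"dz":0,"rx":0,"ry":0,"rz":-1},{"grip":0.6,"dx":0,"dy":0,"dz":0,"rx":0,"ry":0,"rz":-1},{"grip":0.6,"dx":0,"dy":0,"dz":0,"rx":0,"ry":0,"rz":-1},{"grip":0.6,"dx":0,"dy":0,"dz":0,"rx":0,"ry":0,"rz":-1},{"grip":0.6,"dx":0,"dy":0,"dz":0,"rx":0,"ry":0,"rz":0}]'
python3 look.py wrist h1; python3 go.py .527 -.296 .105 3.042
```

```text
time: 14.32
tool_pos: [0.4188, -0.1503, 0.2725]
ee_rot: [-3.135, -0.003, 1.932]
wrist_force: [-0.1, -0.3, 0.0]
width: 0.0564
time: 15.58
tool_pos: [0.419, -0.1504, 0.2731]
ee_rot: [-3.139, -0.006, 2.743]
wrist_force: [0.7, 0.1, 1.1]
width: 0.0562
gauge [390.2 174.2] 0.85 [ 0.4753 -0.0105  0.    ]
gap [396.5 219.6] 0.88 [ 0.5    -0.0442  0.098 ]
knob_grip [429.  153.1] 0.66 [0.4461 0.024  0.081 ]
stand [223.  277.8] 0.65 [ 0.5291 -0.2984  0.    ]
sprung_plate [380.2 204.2] 0.56 [ 0.5023 -0.0431  0.024 ]
set_plate [377.8 198.4] 0.87 [ 0.4932 -0.0437  0.024 ]
set_plate [345.5 299. ] 0.41 [ 0.6232 -0.136   0.024 ]
spool [346.2 298.4] 0.65 [ 0.6386 -0.1355  0.    ]
star_disc [392.3 273. ] 0.6 [ 0.6267 -0.053   0.    ]
nut [177.3 229.7] 0.64 [ 0.432 -0.328  0.   ]
nut [429.6 154.8] 0.26 [0.471  0.0568 0.    ]
t 16.175 pos [ 0.419  -0.1504  0.273 ] rpy [-3.1395 -0.0058  2.7434] F [-0.2 -0.1 -0.1] w 0.0563
shift [-6.28 -3.68  6.69] turn [-0.01 -0.07 -3.42]
```

View pics/h1.png

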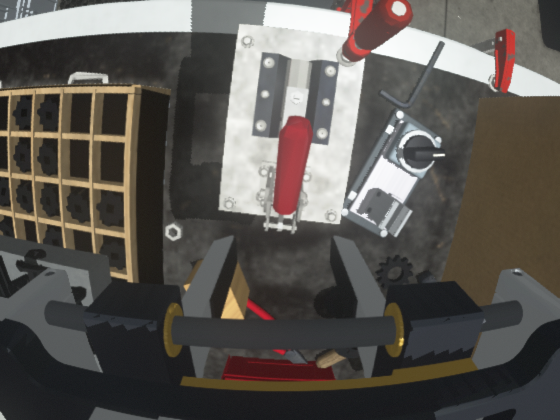

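```bash
python3 - <<'E'
from h import *
s=cams.snapshot("scene");d=cams.snapshot("side")
for z in (.26,.28,.3):
    print(z,"lip",atz(d,(330,230),z),atz(d,(362,420),z),"ridge",atz(d,(338.8,216.8),z),atz(d,(378,420),z),"farend",atz(d,(405,215),z))
def pl(p,a,b):
    e,r1=ray(p,a);_,r2=ray(p,b);n=np.cross(r1,r2);return e,n/np.linalg.norm(n)
def inter(A,B):
    (e1,n1),(e2,n2)=A,B
    u=np.cross(n1,n2);u/=np.linalg.norm(u)
    P=np.linalg.lstsq(np.array([n1,n2,u]),np.array([n1@e1,n2@e2,0]),rcond=None)[0]
    t=(.525-P[0])/u[0];return P+t*u,u
S=pl(s,(140,203),(380,416))
print(inter(S,pl(d,(350,45),(545,420))), inter(S,pl(d,(362,30),(560,300))))
for z in(.3,.4,.5,.6): print(z,atz(s,(0,75),z)[:2],atz(s,(230,305),z)[:2],atz(s,(380,416),z)[:2])
E
```

```text
0.26 lip [ 0.43422746 -0.39569232  0.26      ] [ 0.31465671 -0.59320484  0.26      ] ridge [ 0.45896446 -0.38164346  0.26      ] [ 0.3256747  -0.60012171  0.26      ] farend [ 0.53319837 -0.42261266  0.26      ]
0.28 lip [ 0.41889732 -0.4126361   0.28      ] [ 0.30599709 -0.59912995  0.28      ] ridge [ 0.44225431 -0.399371    0.28      ] [ 0.31640042 -0.60566095  0.28      ] farend [ 0.51234692 -0.43805463  0.28      ]
0.3 lip [ 0.40356719 -0.42957989  0.3       ] [ 0.29733747 -0.60505507  0.3       ] ridge [ 0.42554417 -0.41709853  0.3       ] [ 0.30712614 -0.61120019  0.3       ] farend [ 0.49149548 -0.45349661  0.3       ]
(array([ 0.525     , -0.39776912,  0.35554124]), array([ 0.55933674, -0.09709374, -0.8232346 ])) (array([ 0.525     , -0.41036722,  0.40615896]), array([ 0.65705554, -0.17207651, -0.73393984]))
0.3 [ 0.10282338 -0.15108193] [ 0.54972969 -0.41958873] [ 0.73828055 -0.49909593]
0.4 [ 0.19747488 -0.22791683] [ 0.56789685 -0.4504709 ] [ 0.72417877 -0.51637109]
0.5 [ 0.29212638 -0.30475173] [ 0.58606401 -0.48135307] [ 0.710077   -0.53364626]
0.6 [ 0.38677787 -0.38158662] [ 0.60423116 -0.51223523] [ 0.69597523 -0.55092142]
```

```bash
python3 -m inch '[{"grip":0.6,"dx":-1,"dy":-0.6,"dz":0,"rx":0,"ry":0,"rz":0},{"grip":0.6,"dx":-1,"dy":-0.6,"dz":0,"rx":0,"ry":0,"rz":0},{"grip":0.6,"dx":-1,"dy":-0.6,"dz":0.5,"rx":0,"ry":0,"rz":0},{"grip":0.6,"dx":-0.8,"dy":-0.6,"dz":0.6,"rx":0,"ry":0,"rz":-1},{"grip":0.6,"dx":0,"dy":-0.1,"dz":0.6,"rx":0,"ry":0,"rz":-1},{"grip":0.6,"dx":0,"dy":0,"dz":0.5,"rx":0,"ry":0,"rz":-1},{"grip":0.6,"dx":0,"dy":0,"dz":0,"rx":0,"ry":0,"rz":-0.4},{"grip":0.6,"dx":0,"dy":0,"dz":0,"rx":0,"ry":0,"rz":0}]'
python3 look.py wrist i1; python3 go.py .527 -.296 .100 3.042
```

```text
time: 17.27
tool_pos: [0.4847, -0.2483, 0.2155]
ee_rot: [3.142, -0.006, 3.05]
wrist_force: [1.0, 0.5, 0.5]
width: 0.0564
gauge [460.6 160.9] 0.7 [ 0.4735 -0.0143  0.    ]
gap [481.4 203.9] 0.91 [ 0.5028 -0.0443  0.098 ]
knob_grip [520.9 145.2] 0.69 [0.4449 0.0233 0.081 ]
blade [240.2 240.6] 0.78 [ 0.5234 -0.2957  0.078 ]
stand [248.7 220.6] 0.87 [ 0.5276 -0.2955  0.    ]
sprung_plate [451.9 189.1] 0.67 [ 0.5041 -0.0406  0.024 ]
set_plate [448.1 183.2] 0.9 [ 0.4962 -0.0465  0.024 ]
spool [377.3 286.4] 0.89 [ 0.6394 -0.1326  0.    ]
spool [449.5 188.9] 0.49 [ 0.5099 -0.031   0.    ]
star_disc [432.6 270.4] 0.88 [ 0.6267 -0.0494  0.    ]
star_disc [210.1 147.1] 0.52 [ 0.4323 -0.3312  0.    ]
nut [210.6 146.9] 0.69 [ 0.4322 -0.3306  0.    ]
t 17.875 pos [ 0.4848 -0.2482  0.2159] rpy [-3.1413 -0.0051  3.05  ] F [ 0.   0.1 -0.5] w 0.0563
shift [-1.88 -1.75  4.63] turn [-0.   -0.06  0.09]
```

View pics/i1.png

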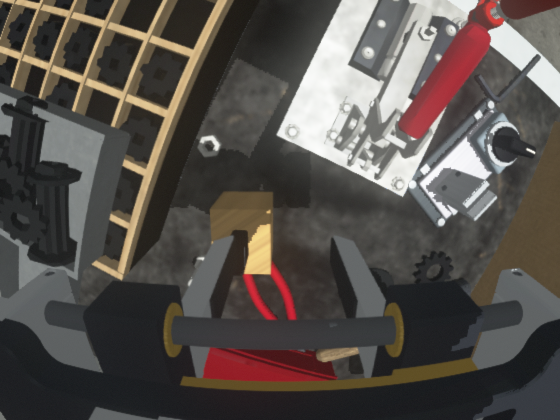

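```bash
python3 -m inch '[{"grip":0.6,"dx":-1,"dy":-0.9,"dz":0.5,"rx":0,"ry":0,"rz":0},{"grip":0.6,"dx":-0.8,"dy":-0.85,"dz":0.7,"rx":0,"ry":-0.06,"rz":0.09},{"grip":0.6,"dx":0,"dy":0,"dz":0,"rx":0,"ry":0,"rz":0}]'
python3 look.py wrist j1; python3 go.py .525 -.296 .100 3.042
```

```text
time: 18.25
tool_pos: [0.5266, -0.2968, 0.1859]
ee_rot: [-3.141, 0.002, 3.043]
wrist_force: [-0.9, 0.7, -0.1]
width: 0.0562
gauge [505.8 130.5] 0.67 [ 0.4772 -0.0084  0.    ]
gap [536.1 162.1] 0.96 [ 0.5005 -0.0439  0.098 ]
blade [498.7 154.7] 0.64 [ 0.4948 -0.0801  0.078 ]
blade [286.5 203.1] 0.56 [ 0.5236 -0.294   0.078 ]
stand [284.1 183.5] 0.98 [ 0.5224 -0.2958  0.    ]
sprung_plate [494.9 156.3] 0.97 [ 0.5056 -0.0448  0.024 ]
set_plate [494.1 145.5] 0.79 [ 0.4928 -0.0463  0.024 ]
spool [417.7 261.9] 0.74 [ 0.6386 -0.1365  0.    ]
star_disc [477.4 243.7] 0.63 [ 0.626  -0.0464  0.    ]
nut [241.5 105. ] 0.9 [ 0.4318 -0.3326  0.    ]
t 18.85 pos [ 0.527  -0.2961  0.1887] rpy [-3.1386  0.0059  3.0437] F [-0.8 -1.2 -0.3] w 0.0566
shift [0.1  0.01 3.55] turn [-0.03  0.07  0.02]
```

View pics/j1.png

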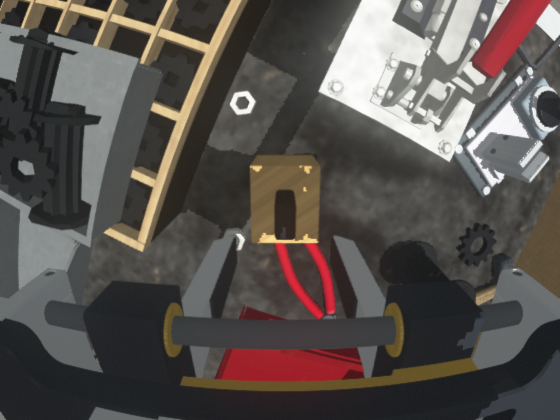

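```bash
python3 -m inch '[{"grip":0.6,"dx":0.1,"dy":0,"dz":0.9,"rx":0,"ry":0.05,"rz":0},{"grip":0.6,"dx":0,"dy":0,"dz":0.9,"rx":0,"ry":0,"rz":0},{"grip":0.6,"dx":0,"dy":0,"dz":0.9,"rx":0,"ry":0,"rz":0},{"grip":0.6,"dx":0,"dy":0,"dz":0.5,"rx":0,"ry":0,"rz":0},{"grip":0.6,"dx":0,"dy":0,"dz":0,"rx":0,"ry":0,"rz":0}]'
python3 look.py wrist k1; python3 go.py .525 -.296 .100 3.042
```

```text
time: 19.48
tool_pos: [0.5252, -0.2965, 0.1079]
ee_rot: [-3.137, 0.004, 3.044]
wrist_force: [-0.1, 0.2, -0.1]
width: 0.0563
gauge [545.4 136.5] 0.9 [ 0.4754 -0.0117  0.    ]
blade [287.7 238.6] 0.79 [ 0.5246 -0.2939  0.078 ]
stand [286.1 206.8] 0.77 [ 0.5257 -0.2948  0.    ]
sprung_plate [537.9 166.9] 0.54 [ 0.5027 -0.0457  0.024 ]
set_plate [540.2 161.2] 0.95 [ 0.4972 -0.0427  0.024 ]
star_disc [508.8 269.4] 0.84 [ 0.6246 -0.0489  0.    ]
nut [230.8 100. ] 0.79 [ 0.429  -0.3317  0.    ]
t 20.075 pos [ 0.5258 -0.2969  0.1091] rpy [-3.1361  0.006   3.0439] F [ 0.4 -0.5 -0.3] w 0.0565
shift [0.04 0.03 0.36] turn [-0.06  0.07  0.02]
```

View pics/k1.png

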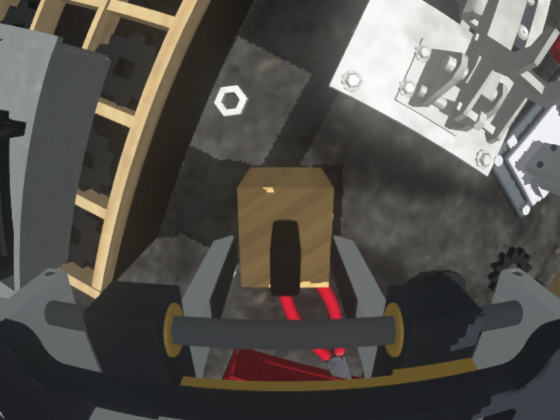

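```bash
python3 -m inch '[{"grip":0.6,"dx":0.04,"dy":0.03,"dz":0.36,"rx":-0.06,"ry":0.07,"rz":0},{"grip":0.6,"dx":0,"dy":0,"dz":0,"rx":0,"ry":0,"rz":0}]'
python3 go.py .525 -.296 .100 3.042
python3 -m inch '[{"grip":0,"dx":0,"dy":0,"dz":0,"rx":0,"ry":0,"rz":0},{"grip":0,"dx":0,"dy":0,"dz":0,"rx":0,"ry":0,"rz":0},{"grip":0,"dx":0,"dy":0,"dz":0,"rx":0,"ry":0,"rz":0},{"grip":0,"dx":0,"dy":0,"dz":0,"rx":0,"ry":0,"rz":0},{"grip":0,"dx":0,"dy":0,"dz":0,"rx":0,"ry":0,"rz":0}]'
python3 go.py .525 -.296 .100 3.042
```

```text
time: 20.32
tool_pos: [0.5247, -0.2959, 0.0992]
ee_rot: [3.141, -0.001, 3.044]
wrist_force: [-0.3, -0.0, -0.5]
width: 0.0564
t 20.325 pos [ 0.5247 -0.2959  0.0992] rpy [ 3.1412e+00 -1.0000e-03  3.0439e+00] F [-0.3 -0.  -0.5] w 0.0564
shift [-0.01 -0.   -0.03] turn [ 0.   -0.01  0.02]
time: 20.95
tool_pos: [0.5248, -0.2959, 0.0992]
ee_rot: [3.141, -0.001, 3.044]
wrist_force: [0.3, -0.0, 0.5]
width: 0.0156
t 20.95 pos [ 0.5248 -0.2959  0.0992] rpy [ 3.1412e+00 -1.0000e-03  3.0439e+00] F [ 0.3 -0.   0.5] w 0.0156
shift [-0.01 -0.   -0.03] turn [ 0.   -0.01  0.02]
```

```bash
python3 -m inch '[{"grip":0,"dx":0,"dy":0,"dz":-0.4,"rx":0,"ry":0,"rz":0},{"grip":0,"dx":0,"dy":0,"dz":-0.4,"rx":0,"ry":0,"rz":0}]'; python3 -m inch '[{"grip":0,"dx":0,"dy":0,"dz":-0.6,"rx":0,"ry":0,"rz":0},{"grip":0,"dx":0,"dy":0,"dz":-0.7,"rx":0,"ry":0,"rz":0}]'; python3 go.py .525 -.296 .100 3.042
```

```text
time: 21.2
tool_pos: [0.5242, -0.2955, 0.1192]
ee_rot: [3.14, -0.003, 3.044]
wrist_force: [0.3, -0.7, -1.1]
width: 0.0158
time: 21.45
tool_pos: [0.5242, -0.2955, 0.1538]
ee_rot: [3.14, -0.003, 3.044]
wrist_force: [-0.0, 0.7, -1.2]
width: 0.0159
t 21.45 pos [ 0.5242 -0.2955  0.1538] rpy [ 3.14   -0.0032  3.0439] F [-0.   0.7 -1.2] w 0.0159
shift [-0.04 -0.02  2.15] turn [ 0.02 -0.04  0.02]
```

```bash
python3 -m inch '[{"grip":0,"dx":0,"dy":0,"dz":-0.7,"rx":0,"ry":0,"rz":0},{"grip":0,"dx":0,"dy":0,"dz":-0.7,"rx":0,"ry":0,"rz":0},{"grip":0,"dx":0,"dy":0,"dz":-0.3,"rx":0,"ry":0,"rz":0}]'; python3 look.py wrist l1; python3 go.py .408 -.213 .29 3.042
```

```text
time: 21.82
tool_pos: [0.5253, -0.2963, 0.2024]
ee_rot: [-3.14, 0.001, 3.044]
wrist_force: [-0.5, -0.4, -1.0]
width: 0.0161
gauge [499.4 129.1] 0.78 [ 0.4747 -0.0065  0.    ]
gauge [554.1 108.7] 0.31 [0.4438 0.1069 0.    ]
gap [526.4 162.9] 0.86 [ 0.5023 -0.0427  0.098 ]
knob_grip [412.8 258.8] 0.66 [ 0.5976 -0.1699  0.081 ]
knob_grip [554.1 112.5] 0.64 [0.449  0.0197 0.081 ]
blade [284.5 245.4] 0.72 [ 0.5686 -0.2997  0.078 ]
blade_tip [285.3 213.6] 0.95 [ 0.5583 -0.2976  0.008 ]
stand [282.3 184.9] 0.68 [ 0.5259 -0.2979  0.    ]
sprung_plate [486.4 154.9] 0.57 [ 0.5044 -0.0459  0.024 ]
set_plate [488.3 145.2] 0.67 [ 0.4925 -0.0431  0.024 ]
set_plate [552.4 112.1] 0.52 [0.4489 0.0772 0.024 ]
spool [410.8 257.7] 0.8 [ 0.638  -0.1393  0.    ]
star_disc [471.1 241.5] 0.63 [ 0.6275 -0.046   0.    ]
nut [486.4 147.4] 0.55 [ 0.4985 -0.0291  0.    ]
t 22.425 pos [ 0.5245 -0.2958  0.1996] rpy [ 3.1408e+00 -1.8000e-03  3.0438e+00] F [ 0.5 -0.7 -0.3] w 0.0156
shift [ 4.97  2.84 -3.6 ] turn [ 0.01 -0.02  0.02]
```

View pics/l1.png

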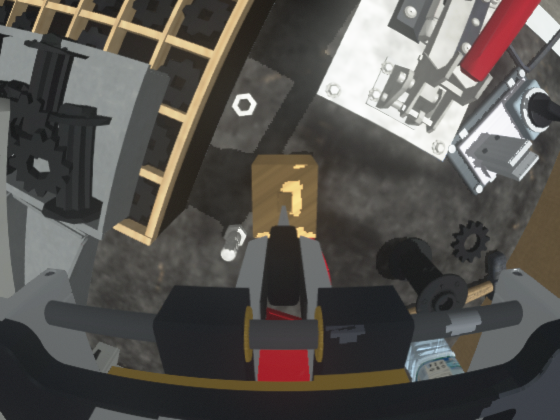

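```bash
python3 -m inch '[{"grip":0,"dx":1,"dy":0.5,"dz":-0.7,"rx":0,"ry":0,"rz":0},{"grip":0,"dx":1,"dy":0.5,"dz":-0.7,"rx":0,"ry":0,"rz":0},{"grip":0,"dx":1,"dy":0.5,"dz":-0.7,"rx":0,"ry":0,"rz":0},{"grip":0,"dx":1,"dy":0.6,"dz":-0.7,"rx":0,"ry":0,"rz":0},{"grip":0,"dx":1,"dy":0.6,"dz":-0.8,"rx":0,"ry":0,"rz":0},{"grip":0,"dx":0,"dy":0,"dz":0,"rx":0,"ry":0,"rz":1},{"grip":0,"dx":0,"dy":0,"dz":0,"rx":0,"ry":0,"rz":1},{"grip":0,"dx":0,"dy":0,"dz":0,"rx":0,"ry":0,"rz":1}]'; python3 go.py .504 -.043 .29 2.255
```

```text
time: 23.42
tool_pos: [0.4028, -0.2137, 0.2933]
ee_rot: [-3.141, -0.001, 2.774]
wrist_force: [-0.7, -0.7, -0.8]
width: 0.0161
t 23.425 pos [ 0.4028 -0.2137  0.2933] rpy [-3.1414e+00 -6.0000e-04  2.7737e+00] F [-0.7 -0.7 -0.8] w 0.0161
shift [-1.32  7.83  0.13] turn [-0.   -0.01  5.94]
```

```bash
python3 -m inch '[{"grip":0,"dx":-0.2,"dy":1,"dz":0,"rx":0,"ry":0,"rz":0},{"grip":0,"dx":-0.2,"dy":1,"dz":0,"rx":0,"ry":0,"rz":0},{"grip":0,"dx":-0.2,"dy":1,"dz":0,"rx":0,"ry":0,"rz":0},{"grip":0,"dx":-0.2,"dy":1,"dz":0,"rx":0,"ry":0,"rz":0},{"grip":0,"dx":-0.2,"dy":1,"dz":0,"rx":0,"ry":0,"rz":0},{"grip":0,"dx":-0.2,"dy":1,"dz":0,"rx":0,"ry":0,"rz":0},{"grip":0,"dx":-0.1,"dy":0.8,"dz":0,"rx":0,"ry":0,"rz":1},{"grip":0,"dx":0,"dy":0.5,"dz":0,"rx":0,"ry":0,"rz":1},{"grip":0,"dx":0,"dy":0,"dz":0,"rx":0,"ry":0,"rz":1},{"grip":0,"dx":0,"dy":0,"dz":0,"rx":0,"ry":0,"rz":1},{"grip":0,"dx":0,"dy":0,"dz":0,"rx":0,"ry":0,"rz":1},{"grip":0,"dx":0,"dy":0,"dz":0,"rx":0,"ry":0,"rz":0.95}]'; python3 go.py .502 -.043 .29 2.255; python3 look.py wrist m1
```

```text
time: 24.92
tool_pos: [0.5026, -0.0501, 0.2938]
ee_rot: [3.141, 0.002, 2.236]
wrist_force: [-0.4, -0.3, -1.1]
width: 0.0156
t 24.925 pos [ 0.5026 -0.0501  0.2938] rpy [3.1413e+00 1.8000e-03 2.2364e+00] F [-0.4 -0.3 -1.1] w 0.0156
shift [0.24 0.16 0.15] turn [ 0.    0.02 -0.21]
gauge [286.2 137.3] 0.55 [ 0.4761 -0.01    0.    ]
gap [282.8 181.4] 0.76 [ 0.4993 -0.0471  0.098 ]
knob_grip [284.2 105.7] 0.74 [0.4477 0.0213 0.081 ]
blade [285.1 243.9] 0.89 [ 0.5537 -0.1119  0.078 ]
blade_tip [283.2 213.2] 0.9 [ 0.54   -0.0983  0.008 ]
stand [202.5 296.5] 0.68 [ 0.5257 -0.2996 -0.    ]
sprung_plate [286.1 168.4] 0.58 [ 0.5009 -0.0421  0.024 ]
set_plate [285.2 164.1] 0.79 [ 0.4963 -0.0382  0.024 ]
spool [317.4 267.8] 0.55 [ 0.6398 -0.138   0.    ]
star_disc [345.5 221.9] 0.87 [ 0.6241 -0.0531  0.    ]
nut [144.3 275.9] 0.54 [ 0.425  -0.3352  0.    ]
```

View pics/m1.png

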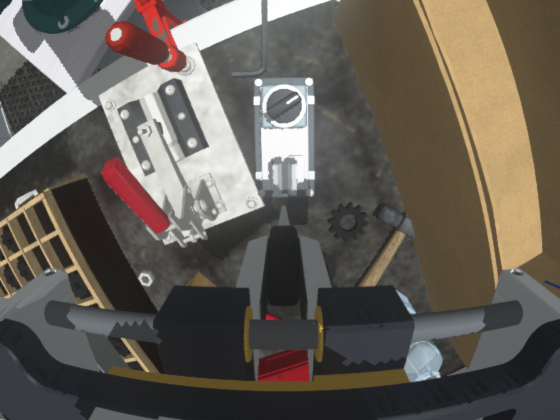

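```bash
python3 - <<'E'
import cv2
b=cv2.imread('pics/m1.png')
c=cv2.resize(b[70:225,235:335],None,fx=3.8*1,fy=3.8,interpolation=cv2.INTER_CUBIC);cv2.imwrite('pics/m2.png',c)
E
```

```text
(no output)
```

View pics/m2.png

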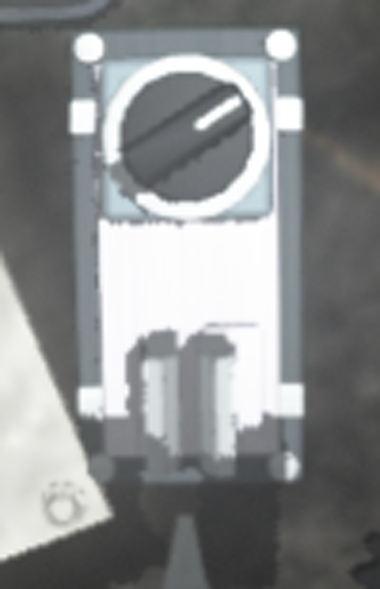

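```bash
python3 - <<'E'
from h import *
o=robot.get_obs();p=cams.snapshot("wrist")
f=lambda u,v,z:atz(p,(235+u/3.8,70+v/3.8),z,True)
a,b,c,d=[f(*q,.013) for q in [(89,47),(281,44),(100,468),(286,465)]]
x=(c+d-a-b)/2;y=(b+d-a-c)/2;print("yaw",np.degrees(np.arctan2(x[1],x[0])),np.degrees(np.arctan2(y[1],y[0]))-90,"ctr",(a+b+c+d)/4)
C=(a+b+c+d)/4
yaw=np.radians(-50.8);X=np.array([np.cos(yaw),np.sin(yaw)]);Y=np.array([-X[1],X[0]])
for nm,w in [("gapmid",f(190.5,440,.098)),("gapmid2",f(190.5,400,.098)),("L",f(160,440,.098)),("R",f(220,440,.098)),("tip",f(184,520,o["tool_pos"][2]-.0915)),("tcp",o["tool_pos"])]:
    r=w[:2]-C[:2];print(nm,w,"gauge xy",r@X,r@Y)
E
```

```text
yaw -50.59938615576448 -50.76186394013712 ctr [ 0.47434731 -0.01133516  0.013     ]
gapmid [ 0.50453239 -0.04952108  0.098     ] gauge xy 0.0486698215719987 -0.0007428599350566076
gapmid2 [ 0.4969789  -0.03997753  0.098     ] gauge xy 0.03650007690269835 -0.0005645936855978368
L [ 0.49736962 -0.05517198  0.098     ] gauge xy 0.04852187705808006 -0.00986514256842684
R [ 0.51145692 -0.04404728  0.098     ] gauge xy 0.04880444126570771 0.008082865302199586
tip [ 0.49983481 -0.04682105  0.20221597] gauge xy 0.043608443456616144 -0.002676729753354403
tcp [ 0.50259254 -0.05014379  0.29371597] gauge xy 0.04792634910761316 -0.002639702504865967
```

```bash
python3 -m inch '[{"grip":0,"dx":0.1,"dy":0.08,"dz":0.8,"rx":0,"ry":0.02,"rz":-0.23},{"grip":0,"dx":0,"dy":0,"dz":0.9,"rx":0,"ry":0,"rz":0},{"grip":0,"dx":0,"dy":0,"dz":0.9,"rx":0,"ry":0,"rz":0},{"grip":0,"dx":0,"dy":0,"dz":0.6,"rx":0,"ry":0,"rz":0},{"grip":0,"dx":0,"dy":0,"dz":0,"rx":0,"ry":0,"rz":0},{"grip":0,"dx":0,"dy":0,"dz":0,"rx":0,"ry":0,"rz":0}]'; python3 look.py wrist n1;  python3 go.py .501 -.043 .20 2.257; python3 look.py side n2; python3 -c "
import cv2
b=cv2.imread('pics/n1.png');cv2.imwrite('pics/n1z.png',cv2.resize(b[130:290,215:355],None,fx=3.7,fy=3.7,interpolation=cv2.INTER_CUBIC))
b=cv2.imread('pics/n2.png');cv2.imwrite('pics/n2z.png',cv2.resize(b[90:240,170:330],None,fx=4,fy=4,interpolation=cv2.INTER_CUBIC))"
```

```text
time: 26.32
tool_pos: [0.5037, -0.0471, 0.2132]
ee_rot: [3.139, 0.003, 2.26]
wrist_force: [0.1, -1.1, -0.9]
width: 0.0158
gauge [282.7 145.1] 0.92 [ 0.4755 -0.0135  0.    ]
gauge [282.2 198.4] 0.28 [ 0.5158 -0.0634  0.    ]
knob_grip [283.3 106.4] 0.66 [0.4486 0.0199 0.081 ]
blade [285.4 241.8] 0.85 [ 0.5338 -0.0801  0.078 ]
blade [285.7 214.6] 0.69 [ 0.5159 -0.058   0.078 ]
blade_tip [284.  214.4] 0.85 [ 0.5287 -0.0757  0.008 ]
sprung_plate [284.4 181.6] 0.6 [ 0.5014 -0.0421  0.024 ]
set_plate [283.  180.3] 0.78 [ 0.4993 -0.0419  0.024 ]
spool [354.  243.7] 0.68 [ 0.6247 -0.0511  0.    ]
star_disc [354.9 245.3] 0.74 [ 0.6272 -0.052   0.    ]
t 26.925 pos [ 0.5033 -0.047   0.2124] rpy [3.1398e+00 1.8000e-03 2.2604e+00] F [ 0.2  0.7 -1.5] w 0.0159
shift [0.18 0.03 0.5 ] turn [0.02 0.02 0.04]
gauge [227.4 212.9] 0.64 [ 0.4769 -0.0146  0.    ]
gap [244.4 177.5] 0.58 [ 0.5079 -0.0407  0.098 ]
knob_grip [203.8 179.5] 0.42 [0.4438 0.0177 0.081 ]
blade [244.1 141.5] 0.78 [0.5925 0.1142 0.078 ]
blade_tip [246.1 169.5] 0.84 [0.5881 0.1007 0.008 ]
blade_tip [242.6 178.1] 0.35 [0.5633 0.0732 0.008 ]
stand [321.1 287.7] 0.74 [ 0.5232 -0.2922  0.    ]
stand [242.6 205.5] 0.34 [ 0.5175 -0.0091  0.    ]
sprung_plate [243.6 206.1] 0.64 [ 0.5044 -0.0388  0.024 ]
set_plate [239.7 206.9] 0.69 [ 0.496  -0.0369  0.024 ]
spool [324.2 219.4] 0.62 [ 0.6438 -0.1417  0.    ]
star_disc [292.3 200.1] 0.61 [ 0.6228 -0.05    0.    ]
```

View pics/n1z.png

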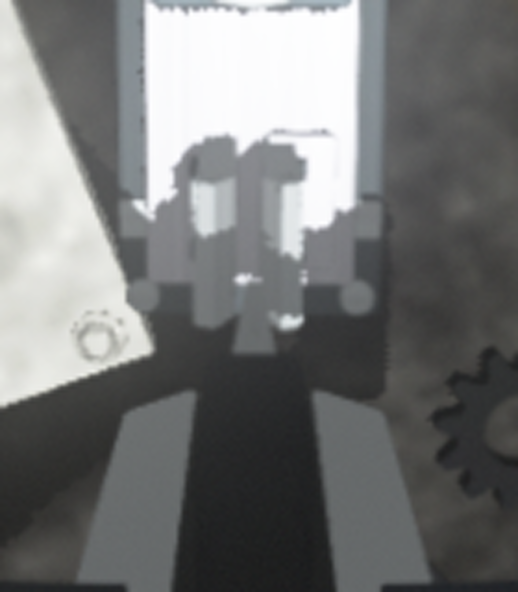

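View pics/n2z.png

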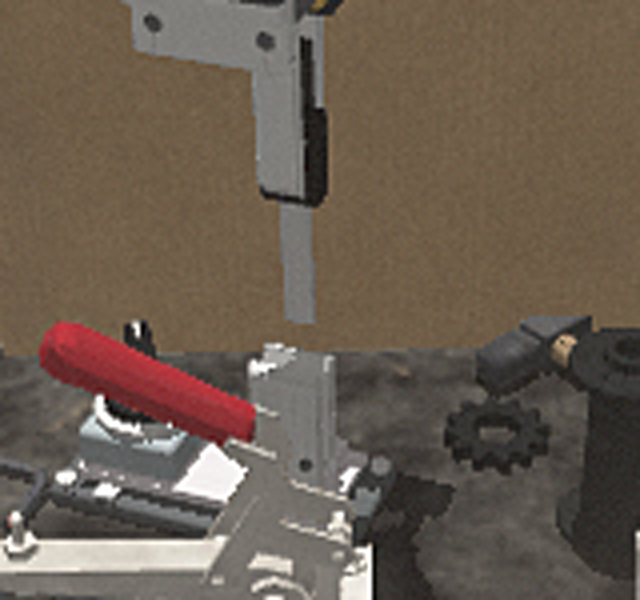

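```bash
cat > fz.py <<'E'
from h import *
import sys
n=int(sys.argv[1]) if len(sys.argv)>1 else 8
F=[];P=[];T=[]
for i in range(n):
    o=robot.get_obs();F.append(o["wrist_force"]);P.append(o["tool_pos"]);T.append(o["wrist_torque"]);cams.snapshot("side")
print("t",o["time"],"F",np.mean(F,0).round(2),"sd",np.std(F,0).round(2),"T",np.mean(T,0).round(3),"pos",np.round(P[-1],4),"rpy",np.round(o["ee_rot"],4),"w",round(o["width"],4))
E
python3 -m inch '[{"grip":0,"dx":0.1,"dy":0.03,"dz":0.5,"rx":0.02,"ry":0.02,"rz":0.04},{"grip":0,"dx":0,"dy":0,"dz":0,"rx":0,"ry":0,"rz":0}]'; python3 fz.py 10
```

```text
time: 27.78
tool_pos: [0.502, -0.0444, 0.1986]
ee_rot: [-3.141, -0.001, 2.257]
wrist_force: [-0.0, -0.0, -1.1]
width: 0.0162
t 28.225 F [-0.03 -0.06 -1.  ] sd [0.46 0.48 0.33] T [-0.028  0.002  0.015] pos [ 0.5031 -0.0448  0.2007] rpy [3.1397e+00 2.3000e-03 2.2565e+00] w 0.0158
```

```bash
python3 -m inch '[{"grip":0,"dx":0,"dy":0,"dz":0.4,"rx":0,"ry":0.02,"rz":0},{"grip":0,"dx":0,"dy":0,"dz":0.3,"rx":0,"ry":0,"rz":0},{"grip":0,"dx":0,"dy":0,"dz":0.1,"rx":0,"ry":0,"rz":0}]'; python3 fz.py 5; python3 look.py wrist p1 >/dev/null;  python3 -c "
import cv2
b=cv2.imread('pics/p1.png');cv2.imwrite('pics/p1z.png',cv2.resize(b[130:290,215:355],None,fx=3.7,fy=3.7,interpolation=cv2.INTER_CUBIC))"
```

```text
time: 28.65
tool_pos: [0.5029, -0.0448, 0.1791]
ee_rot: [3.14, 0.0, 2.256]
wrist_force: [-1.4, -0.9, 0.1]
width: 0.016
t 28.85 F [-0.33 -0.34 -0.9 ] sd [0.64 0.41 0.69] T [-0.061  0.021 -0.004] pos [ 0.5034 -0.0449  0.1802] rpy [3.1391e+00 1.3000e-03 2.2564e+00] w 0.0157
```

View pics/p1z.png

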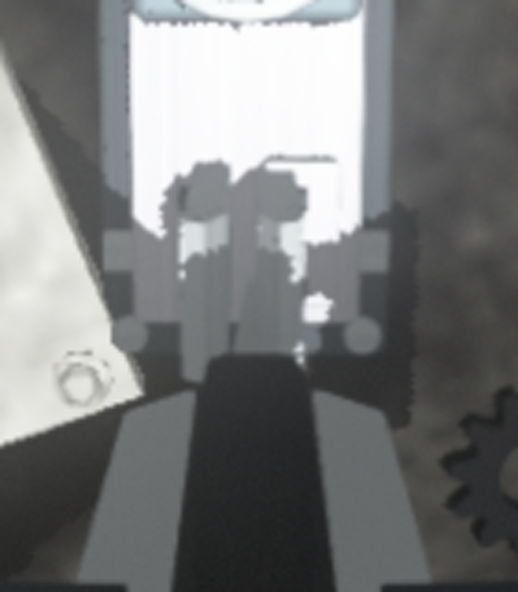

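```bash
python3 -m inch '[{"grip":0,"dx":0,"dy":-0.04,"dz":0.15,"rx":0.02,"ry":0.02,"rz":0},{"grip":0,"dx":0,"dy":0,"dz":0.15,"rx":0,"ry":0,"rz":0}]'; python3 fz.py 6;python3 -m inch '[{"grip":0,"dx":0,"dy":0,"dz":0.15,"rx":0,"ry":0,"rz":0}]'; python3 fz.py 6
```

```text
time: 29.75
tool_pos: [0.5028, -0.0456, 0.1726]
ee_rot: [3.14, 0.0, 2.256]
wrist_force: [-0.1, -0.1, -1.5]
width: 0.0157
t 30.0 F [ 0.13  0.06 -1.  ] sd [0.32 0.36 0.57] T [-0.038  0.033 -0.008] pos [ 0.5029 -0.0455  0.1729] rpy [3.1403e+00 1.0000e-04 2.2565e+00] w 0.0159
time: 30.18
tool_pos: [0.5032, -0.0456, 0.1696]
ee_rot: [3.14, 0.001, 2.257]
wrist_force: [-0.3, -0.7, -0.1]
width: 0.016
t 30.425 F [-0.14 -0.12 -0.92] sd [0.59 0.44 0.54] T [-0.045  0.019  0.006] pos [ 0.5029 -0.0456  0.1692] rpy [3.1403e+00 2.0000e-04 2.2566e+00] w 0.0159
```

```bash
python3 -m inch '[{"grip":0,"dx":0,"dy":0,"dz":0.15,"rx":0,"ry":0,"rz":0}]'; python3 fz.py 4; python3 look.py side q1 >/dev/null;python3 look.py scene q2 >/dev/null;  python3 -c "
import cv2
b=cv2.imread('pics/q1.png');a=cv2.resize(b[110:240,180:300],None,fx=4,fy=4,interpolation=cv2.INTER_CUBIC);cv2.imwrite('pics/q1z.png',a)"
```

```text
time: 30.6
tool_pos: [0.5032, -0.0457, 0.1658]
ee_rot: [3.14, 0.001, 2.257]
wrist_force: [-0.5, -0.5, -1.1]
width: 0.0154
t 30.75 F [-0.3  -0.48 -0.88] sd [0.3  0.16 0.46] T [-0.076  0.067 -0.007] pos [ 0.5027 -0.0455  0.1651] rpy [ 3.1407e+00 -2.0000e-04  2.2566e+00] w 0.0158
```

View pics/q1z.png

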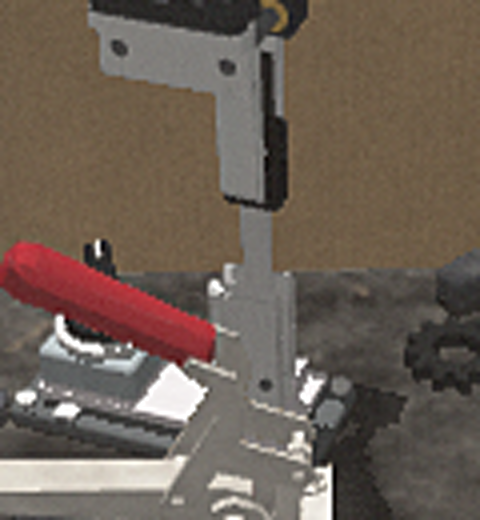

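View pics/q2.png

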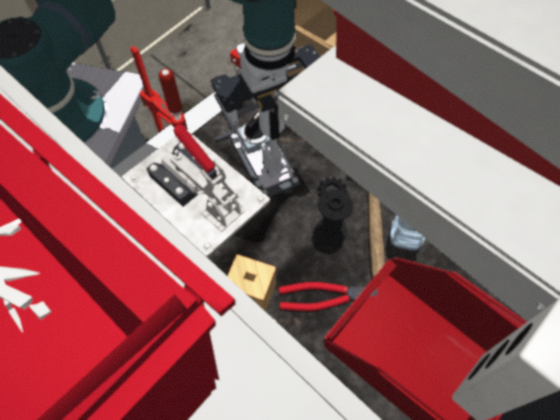

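```bash
python3 -m inch '[{"grip":0,"dx":0,"dy":-0.03,"dz":0.12,"rx":0,"ry":0,"rz":0}]'; python3 fz.py 6; python3 -m inch '[{"grip":0,"dx":0,"dy":0,"dz":0.12,"rx":0,"ry":0,"rz":0}]'; python3 fz.py 6
```

```text
time: 32.12
tool_pos: [0.5026, -0.046, 0.1627]
ee_rot: [3.14, 0.001, 2.257]
wrist_force: [-0.2, 0.6, -1.1]
width: 0.0161
t 32.375 F [ 0.32  0.4  -1.33] sd [0.45 0.59 0.3 ] T [-0.036  0.013  0.006] pos [ 0.5023 -0.046   0.1625] rpy [3.1402e+00 2.0000e-04 2.2565e+00] w 0.0161
time: 32.55
tool_pos: [0.5026, -0.0461, 0.1598]
ee_rot: [3.14, 0.001, 2.257]
wrist_force: [-1.1, -0.0, -1.1]
width: 0.0161
t 32.8 F [ 0.21 -0.11 -0.71] sd [0.74 0.59 0.3 ] T [-0.014  0.027  0.016] pos [ 0.5024 -0.046   0.1595] rpy [3.1402e+00 2.0000e-04 2.2566e+00] w 0.0157
```

```bash
python3 -m inch '[{"grip":0,"dx":0,"dy":0,"dz":0.1,"rx":0,"ry":0,"rz":0}]'; python3 fz.py 6
```

```text
time: 32.98
tool_pos: [0.5026, -0.0461, 0.1572]
ee_rot: [3.14, 0.001, 2.257]
wrist_force: [-0.2, -0.1, -1.3]
width: 0.016
t 33.225 F [-0.41 -0.01 -0.83] sd [0.48 0.36 0.37] T [-0.065  0.025 -0.014] pos [ 0.5023 -0.046   0.157 ] rpy [3.1402e+00 2.0000e-04 2.2566e+00] w 0.016
```

```bash
python3 -m inch '[{"grip":0,"dx":0,"dy":0,"dz":0.1,"rx":0,"ry":0,"rz":0}]'; python3 fz.py 6; python3 -m inch '[{"grip":0,"dx":0,"dy":0,"dz":0.1,"rx":0,"ry":0,"rz":0}]'; python3 fz.py 6
```

```text
time: 33.4
tool_pos: [0.5026, -0.0461, 0.1547]
ee_rot: [3.14, 0.001, 2.257]
wrist_force: [-0.1, -0.3, -1.8]
width: 0.0162
t 33.65 F [-0.13 -0.03 -1.14] sd [0.22 0.35 0.66] T [-0.049  0.048  0.028] pos [ 0.5023 -0.046   0.1544] rpy [3.1402e+00 2.0000e-04 2.2565e+00] w 0.0158
time: 33.83
tool_pos: [0.5026, -0.0461, 0.1522]
ee_rot: [3.14, 0.001, 2.257]
wrist_force: [-0.4, -0.6, 0.1]
width: 0.0163
t 34.075 F [-0.05  0.13 -0.36] sd [0.29 0.37 0.37] T [-0.057  0.04  -0.   ] pos [ 0.5024 -0.046   0.1519] rpy [3.1402e+00 2.0000e-04 2.2566e+00] w 0.0161
```

```bash
python3 -m inch '[{"grip":0,"dx":0,"dy":0,"dz":0.08,"rx":0,"ry":0,"rz":0}]'; python3 fz.py 6
```

```text
time: 34.25
tool_pos: [0.5026, -0.0461, 0.1502]
ee_rot: [3.14, 0.001, 2.257]
wrist_force: [0.5, 0.2, -0.3]
width: 0.0163
t 34.5 F [ 0.11 -0.06 -1.08] sd [0.37 0.28 0.52] T [-0.066  0.039  0.041] pos [ 0.5023 -0.046   0.1499] rpy [3.1403e+00 1.0000e-04 2.2566e+00] w 0.0158
```

```bash
python3 -m inch '[{"grip":0,"dx":0,"dy":0,"dz":0.08,"rx":0,"ry":0,"rz":0}]'; python3 fz.py 6; python3 -m inch '[{"grip":0,"dx":0,"dy":0,"dz":0.08,"rx":0,"ry":0,"rz":0}]'; python3 fz.py 6
```

```text
time: 34.67
tool_pos: [0.5025, -0.046, 0.1481]
ee_rot: [3.14, 0.001, 2.257]
wrist_force: [-0.0, 0.1, -0.0]
width: 0.0161
t 34.925 F [ 0.06 -0.13 -0.58] sd [0.43 0.31 0.57] T [-0.061  0.045 -0.011] pos [ 0.5023 -0.046   0.1479] rpy [3.1403e+00 1.0000e-04 2.2566e+00] w 0.0158
time: 35.1
tool_pos: [0.5025, -0.046, 0.1461]
ee_rot: [3.14, 0.001, 2.257]
wrist_force: [0.0, -0.3, -0.8]
width: 0.0159
t 35.35 F [ 0.14 -0.34 -0.8 ] sd [0.36 0.85 0.33] T [-0.059  0.061 -0.005] pos [ 0.5023 -0.046   0.1459] rpy [ 3.1404e+00 -1.0000e-04  2.2566e+00] w 0.0158
```

```bash
python3 -m inch '[{"grip":0,"dx":0,"dy":0,"dz":0.08,"rx":0,"ry":0,"rz":0}]'; python3 fz.py 6
```

```text
time: 35.52
tool_pos: [0.5025, -0.046, 0.1441]
ee_rot: [3.14, 0.0, 2.257]
wrist_force: [-0.1, 0.3, -0.9]
width: 0.0158
t 35.775 F [-0.33 -0.03 -0.8 ] sd [0.34 0.5  0.34] T [-0.057  0.047 -0.005] pos [ 0.5023 -0.046   0.1438] rpy [ 3.1404e+00 -2.0000e-04  2.2566e+00] w 0.016
```

```bash
python3 -m inch '[{"grip":0,"dx":0,"dy":0,"dz":0.08,"rx":0,"ry":0,"rz":0}]'; python3 fz.py 6; python3 -m inch '[{"grip":0,"dx":0,"dy":0,"dz":0.08,"rx":0,"ry":0,"rz":0}]'; python3 fz.py 6
```

```text
time: 35.95
tool_pos: [0.5025, -0.046, 0.142]
ee_rot: [3.14, 0.0, 2.257]
wrist_force: [-0.5, -1.1, -0.7]
width: 0.0159
t 36.2 F [-0.64 -0.52 -0.52] sd [0.38 0.41 0.49] T [-0.076  0.073 -0.009] pos [ 0.5022 -0.0459  0.1418] rpy [ 3.1405e+00 -2.0000e-04  2.2566e+00] w 0.0162
time: 36.38
tool_pos: [0.5024, -0.046, 0.14]
ee_rot: [3.14, 0.0, 2.257]
wrist_force: [0.3, -0.7, -0.4]
width: 0.0152
t 36.625 F [-0.17 -0.04 -1.13] sd [0.47 0.62 0.83] T [-0.086  0.066  0.02 ] pos [ 0.5022 -0.0459  0.1397] rpy [ 3.1405e+00 -4.0000e-04  2.2566e+00] w 0.0159
```

```bash
python3 -m inch '[{"grip":0,"dx":0,"dy":0,"dz":0.06,"rx":0,"ry":0,"rz":0}]'; python3 fz.py 6
```

```text
time: 36.8
tool_pos: [0.5023, -0.0459, 0.1384]
ee_rot: [3.14, -0.0, 2.257]
wrist_force: [-0.1, 0.5, 0.4]
width: 0.0155
t 37.05 F [-0.28 -0.31 -0.76] sd [0.36 0.65 0.61] T [-0.1    0.066 -0.015] pos [ 0.5022 -0.0459  0.1382] rpy [ 3.1406e+00 -4.0000e-04  2.2565e+00] w 0.016
```

```bash
python3 -m inch '[{"grip":0,"dx":0,"dy":-0.03,"dz":0.08,"rx":0,"ry":0,"rz":0}]'; python3 fz.py 6; python3 -m inch '[{"grip":0,"dx":0,"dy":0,"dz":0.06,"rx":0,"ry":0,"rz":0}]'; python3 fz.py 6
```

```text
time: 37.22
tool_pos: [0.5019, -0.0464, 0.1365]
ee_rot: [3.14, 0.0, 2.257]
wrist_force: [1.1, 0.2, -0.8]
width: 0.0159
t 37.475 F [ 0.31 -0.1  -1.  ] sd [0.49 0.51 0.3 ] T [-0.074 -0.022  0.007] pos [ 0.5016 -0.0464  0.1361] rpy [ 3.1405e+00 -3.0000e-04  2.2565e+00] w 0.0161
time: 37.65
tool_pos: [0.5018, -0.0464, 0.1349]
ee_rot: [3.14, 0.0, 2.257]
wrist_force: [-0.6, -0.3, 0.7]
width: 0.0158
t 37.9 F [-0.12 -0.23  0.29] sd [0.37 0.48 0.62] T [-0.088  0.013 -0.008] pos [ 0.5017 -0.0465  0.1347] rpy [ 3.1404e+00 -1.0000e-04  2.2565e+00] w 0.016
```

```bash
python3 look.py scene r1 > /dev/null; python3 -c "
import cv2
b=cv2.imread('pics/r1.png');a=cv2.resize(b[85:205,200:310],None,fx=5,fy=5,interpolation=cv2.INTER_CUBIC);cv2.imwrite('pics/r1z.png',a)"
```

```text
(no output)
```

View pics/r1z.png

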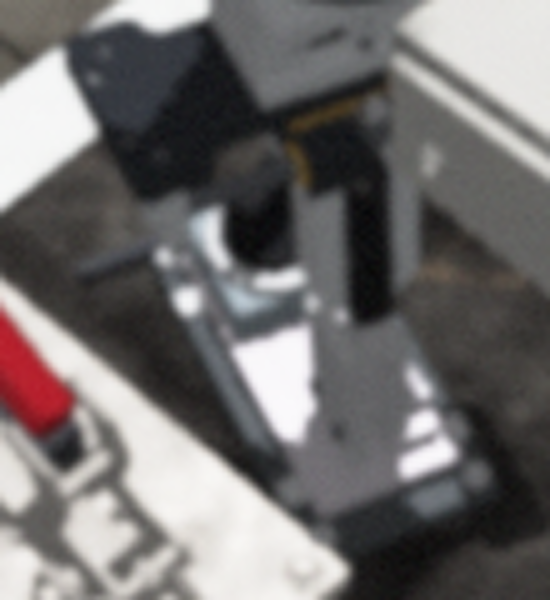

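```bash
python3 -m inch '[{"grip":0,"dx":0,"dy":0,"dz":0.06,"rx":0,"ry":0,"rz":0}]'; python3 fz.py 8; python3 -m inch '[{"grip":0,"dx":0,"dy":0,"dz":0.06,"rx":0,"ry":0,"rz":0}]'; python3 fz.py 10
```

```text
time: 38.67
tool_pos: [0.5018, -0.0464, 0.1334]
ee_rot: [3.14, 0.0, 2.257]
wrist_force: [0.2, 0.3, 1.6]
width: 0.016
t 39.025 F [ 0.2  -0.17  0.23] sd [0.34 0.39 0.77] T [-0.074 -0.032 -0.018] pos [ 0.5017 -0.0464  0.1332] rpy [ 3.1405e+00 -2.0000e-04  2.2565e+00] w 0.0158
time: 39.2
tool_pos: [0.5018, -0.0464, 0.1319]
ee_rot: [3.14, 0.0, 2.257]
wrist_force: [0.6, -0.3, 1.5]
width: 0.0159
t 39.65 F [ 0.48 -0.4   0.97] sd [0.44 0.36 0.51] T [-0.086 -0.036 -0.015] pos [ 0.5017 -0.0465  0.1317] rpy [ 3.1405e+00 -2.0000e-04  2.2565e+00] w 0.0159
```

```bash
python3 -m inch '[{"grip":0,"dx":0,"dy":0,"dz":0.06,"rx":0,"ry":0,"rz":0}]'; python3 fz.py 16
```

```text
time: 39.83
tool_pos: [0.5019, -0.0464, 0.1304]
ee_rot: [3.14, 0.0, 2.257]
wrist_force: [0.7, -0.1, 2.7]
width: 0.0159
t 40.575 F [ 0.3  -0.16  1.46] sd [0.51 0.36 0.51] T [-0.075 -0.036 -0.015] pos [ 0.5017 -0.0465  0.1302] rpy [ 3.1405 -0.      2.2565] w 0.0159
```

```bash
python3 -m inch '[{"grip":0,"dx":0,"dy":0,"dz":0.06,"rx":0,"ry":0,"rz":0}]'; python3 fz.py 16
```

```text
time: 40.75
tool_pos: [0.5019, -0.0464, 0.1289]
ee_rot: [3.14, 0.0, 2.256]
wrist_force: [0.0, 0.6, 2.3]
width: 0.0159
t 41.5 F [ 0.01 -0.09  1.99] sd [0.44 0.48 0.51] T [-0.058 -0.03  -0.008] pos [ 0.5018 -0.0465  0.1287] rpy [ 3.1405 -0.      2.2565] w 0.0159
```

```bash
python3 -m inch '[{"grip":0,"dx":0,"dy":0,"dz":0.06,"rx":0,"ry":0,"rz":0}]'; python3 fz.py 20
```

```text
time: 41.68
tool_pos: [0.5019, -0.0465, 0.1274]
ee_rot: [3.14, 0.0, 2.256]
wrist_force: [0.0, -0.7, 2.6]
width: 0.0161
t 42.625 F [ 0.21 -0.25  2.48] sd [0.49 0.49 0.49] T [-0.075 -0.063 -0.005] pos [ 0.5018 -0.0465  0.1272] rpy [3.1404 0.     2.2565] w 0.0159
```

```bash
python3 -m inch '[{"grip":0,"dx":0,"dy":0,"dz":0.05,"rx":0,"ry":0,"rz":0}]'; python3 fz.py 24; python3 look.py side s1 >/dev/null; python3 look.py wrist s2|egrep 'knob|blade|nut|spool|star'; python3 -c "
import cv2
b=cv2.imread('pics/s1.png');a=cv2.resize(b[110:240,180:300],None,fx=4,fy=4,interpolation=cv2.INTER_CUBIC);cv2.imwrite('pics/s1z.png',a)"
```

```text
time: 42.8
tool_pos: [0.5019, -0.0464, 0.1262]
ee_rot: [3.14, 0.0, 2.257]
wrist_force: [0.3, -0.3, 3.1]
width: 0.0159
t 43.95 F [ 0.27 -0.    3.25] sd [0.53 0.47 0.5 ] T [-0.071 -0.038  0.002] pos [ 0.5018 -0.0465  0.126 ] rpy [3.1404 0.     2.2564] w 0.0158
knob_grip [284.4 101.7] 0.9 [0.4468 0.0215 0.081 ]
blade [284.9 245.1] 0.92 [ 0.5097 -0.0547  0.078 ]
blade [284.6 212.9] 0.38 [ 0.4944 -0.0363  0.078 ]
blade_tip [282.8 213.2] 0.76 [ 0.5071 -0.0539  0.008 ]
star_disc [373.2 278.8] 0.86 [ 0.6271 -0.0519  0.    ]
star_disc [172.1 362.4] 0.72 [ 0.5257 -0.2953  0.    ]
nut [ 99.5 333.9] 0.69 [ 0.4301 -0.3315  0.    ]
nut [280.1 244.8] 0.42 [ 0.5269 -0.0823  0.    ]
```

View pics/s1z.png

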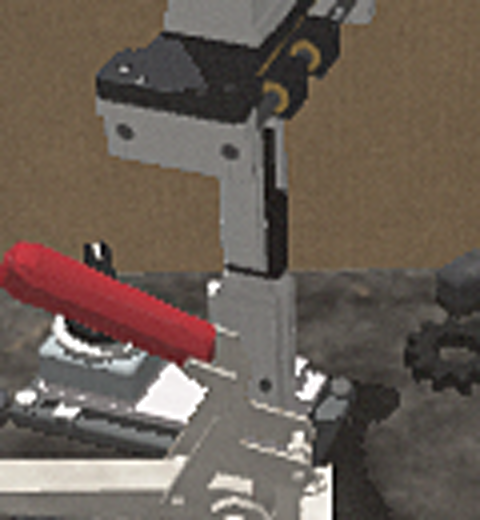

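View pics/s2.png

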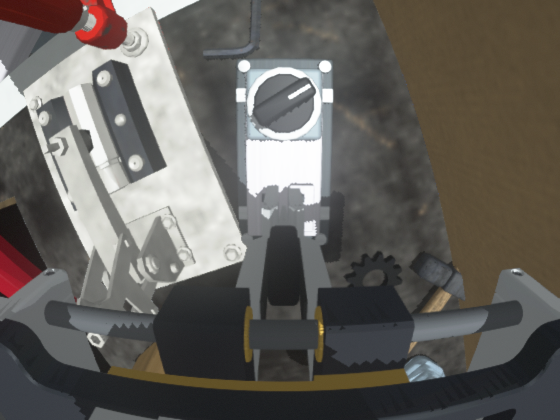

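```bash
python3 - <<'E'
from h import *
p=cams.snapshot("side");o=robot.get_obs();t=o["tool_pos"]
for z in (.0848,.098,.1048,.112):
    q=proj(p,[t[0],t[1],z]);print(z,q,(q-[180,110])*4)
X=np.array([np.cos(-.885),np.sin(-.885),0]);Y=np.array([-X[1],X[0],0])
for sx in(-1,1):
    q=proj(p,t*[1,1,0]+[0,0,t[2]-.0212]+sx*.015*X-.008*Y);print("handle low near corner",(q-[180,110])*4)
    q=proj(p,t*[1,1,0]+[0,0,.098]+sx*.018*X-.018*Y);print("plate near top corner",(q-[180,110])*4)
print(o["wrist_force"],t)
E
```

```text
0.0848 [243.36302848 185.14639085] [253.45211391 300.58556341]
0.098 [243.15307472 179.82286776] [252.61229888 279.29147104]
0.1048 [243.04339133 177.0417693 ] [252.17356531 268.16707719]
0.112 [242.92610359 174.06785732] [251.70441435 256.27142928]
handle low near corner [218.19780908 271.07746908]
plate near top corner [205.45316359 291.96109414]
handle low near corner [274.40408038 282.82405527]
plate near top corner [273.07688838 306.31363295]
[0.169568   0.34175766 3.85810115] [ 0.50176775 -0.04651656  0.12596292]
```

```bash
python3 - <<'E'
from h import *
F=[]
for i in range(10):
    o=robot.get_obs();F.append(o["wrist_force"]);cams.snapshot("side")
print(np.mean(F,0),o["tool_pos"],o["width"],o["time"])
print(robot.close_job())
E
```

```text
[ 0.2407914  -0.00768433  3.77991933] [ 0.50177729 -0.04651632  0.12597913] 0.015732432854900488 45.7
the job is handed in; nothing more can be done
None
```

The job was handed in at about 46 s, with the blade still gripped by its handle at depth between the plates. I saw no collisions or unexpected forces.

- **Knob:** I turned it clockwise by about 1.0 rad and let go. Every later wrist picture, including the last, shows it staying turned.
- **Blade:** I drew it straight up out of the stand and lowered it upright between the plates. It first dragged at a tool height of about 0.136 m, which puts the gap near 7.2–7.4 mm. That is at the top of, or slightly above, the stated 3.8–7.3 mm range, well within what my tool-height estimate can resolve.
- **Depth and push:** I stopped at a tool height of 0.126 m, with the tip roughly 35 mm above the bench. The push above the free-hanging reading averaged 4.25 N when I stopped. The last average before hand-in was about 4.8 N, slightly over the 4 N target; single readings scatter by about 0.5 N.
- **Grip and handle:** The finger opening was 15.7 mm on the 16 mm handle at the end. In the side picture the handle's underside sits where expected, about 7 mm above the plate tops by calculation, so the blade did not slip in the grip.
- **Loose things:** The nut and toothed disc were found in their original places in the last wrist picture. The spool was not detected there, but it stood in place in a scene picture taken while the blade was partly in.

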